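# Fold the compact, shut and latch the pillbox, and slide both into their case

### The job

Put the two hinged things away in the bamboo case: press the pillbox lid right down and slide its latch fully across so that it stays shut, and fold the compact mirror flat closed. Slide the closed pillbox fully home in the tall bay and the closed compact fully home in the low bay, both lying right way up. Leave the comb, the candleholder, the cactus figure and the jars where they are.

Things in the scene. Friction and masses are not known exactly. Their poses are not given: they have to be found in the camera images.
- pillbox_center (a point): Centre of the square stainless steel pillbox (loose, about 260 g), 11 mm above its underside. Shut it is 60 x 60 mm, 22 mm high (tray 18, lid 4), 27 mm with the thumb plate. x points from the latch side (front) to the hinge side (back), z up. The side walls (+-y) are plain; on the front wall the keeper and latch hook stand out 6 mm between y = -19 and +13 mm.
- pillbox_hinge (a point): Middle of the pillbox's hinge axis, which lies along y: 30.5 mm behind the centre, 18 mm above the underside. Its barrel stands out 2 mm at the back.
- pillbox_lid (a joint): Lid angle of the pillbox in rad: 0 shut, grows as it opens, up to 1.7 (starts at about 1.0 to 1.5). A spring pushes it open: shut, it needs about 3 N on the thumb plate to stay down, and let go unlatched it springs up to about 1.3.
- pillbox_latch (a joint): Travel of the latch in m along the pillbox's +y: 0 open (starts at 0 to 2 mm), 0.011 locked; slides with about 1 N, stays put. It is carried by the lid: thumb plate on top, arm over the front edge, J-shaped foot. With the lid held fully down the foot passes under the tray's keeper lug (it holds from 4 mm on); slid across with the lid up, it lands on the lug and the lid cannot shut.
- latch_tab (a point): Centre of the top of the thumb plate (16 x 16 mm, 4.5 mm proud of the lid's outer face), 46 mm from the hinge axis along the lid and 9 mm outward of it. Its axes turn with the lid: z is the lid's outward normal, x points from the free edge to the hinge, y is the way the latch slides to lock. The lid's free edge lies 60.5 mm from the hinge axis.
- compact_center (a point): Centre of the round brass compact mirror (loose, about 120 g) as it is when shut: 7.5 mm above its underside. Shut it is 64 mm in diameter and 15 mm thick (base 8, lid 7). +x points to the hinge side, z up. On that side the 18 mm long hinge barrel reaches 36.5 mm from the centre.
- compact_hinge (a point): Middle of the compact's hinge axis, which lies along y: 33.5 mm behind the centre, 8 mm above the underside.
- compact_lid (a joint): Lid angle of the compact in rad: 0 shut, pi/2 upright, more leans back beyond the hinge (starts at 1.5 to 2.2, stop at 2.3). The hinge is stiff (about 0.02 N m) and stays where it is left. The lid is 7 mm thick; its free edge lies 65.5 mm from the hinge axis.
- case: Bamboo storage case, fixed, 172 mm wide (y), 76 mm deep (x), open at the front (-x): two bays side by side, the tall one at +y, the low one at -y. Each is 74 mm wide, 68 mm deep; walls, back and partition 8 mm thick, roofs 6 mm. The floor is 3 mm thick, with an 18 mm long bevel before the mouth leading up to it. Origin under its centre, 38 mm behind the mouth.
- bay_tall (a point): Middle of the tall bay's mouth, on its floor (3 mm above the dresser). x points into the bay, z up. 34 mm high inside; the roof begins 12 mm behind the mouth. The middle of the low bay lies 82 mm away.
- bay_low (a point): Middle of the low bay's mouth, on its floor (3 mm above the dresser). x points into the bay, z up. Only 20 mm high inside; the roof begins 12 mm behind the mouth.
- comb: Bystander: purple plastic wide-tooth comb lying flat, 175 mm long (its y), 45 mm wide, 4 mm thick. Origin under its centre.
- candleholder: Bystander: empty round concrete candleholder, 84 mm across, 50 mm high. Origin under its centre.
- cactus: Bystander: ceramic cactus figure in a pot, 101 mm high, 92 mm across its arms (its y). Origin under its centre.
- turntable: Bystander: bamboo turntable tray, fixed, 220 mm across, rim 39 mm high. Origin under its centre.
- jar_a: Bystander: glass jar with metal lid on the turntable, 66 mm across, 55 mm high. Origin under its centre.
- jar_b: Bystander: glass jar with wooden lid on the turntable, 58 mm across, 75 mm high. Origin under its centre.
- jar_c: Bystander: glass jar with white lid on the turntable, 52 mm across, 45 mm high. Origin under its centre.
Mind the look-alikes: they are no part of the job. Of the things that look like the part that bears compact_center, the largest one is meant.

How it is judged:
At the end, for the whole second after the job is handed in: Pillbox shut (lid under 0.07 rad), latch slid at least 7 mm, flat in the tall bay with its centre at least 28 mm inside the mouth (home is 36); compact shut (under 0.09 rad), flat in the low bay with its centre at least 24 mm inside the mouth (home is 31 to 36); both at rest (value of joint pillbox_lid below 0.07 rad and value of joint pillbox_latch above 0.007 m and value of joint compact_lid below 0.09 rad and x of pillbox_center in the frame of bay_tall between 0.028 and 0.045 m and y of pillbox_center in the frame of bay_tall between -0.02 and 0.02 m and z of pillbox_center in the frame of bay_tall between 0.004 and 0.018 m and x of compact_center in the frame of bay_low between 0.024 and 0.045 m and y of compact_center in the frame of bay_low between -0.02 and 0.02 m and z of compact_center in the frame of bay_low between 0.002 and 0.014 m and angle between each of pillbox_center, compact_center's own z axis and vertical below 0.1 rad and linear speed of each of pillbox, compact below 0.01 m/s); the robot touches nothing.
It fails at once if the comb is moved by more than 25 mm (distance of comb from where it was at the start of the episode above 0.025 m).
It fails at once if the candleholder is moved by more than 25 mm (distance of candleholder from where it was at the start of the episode above 0.025 m).
It fails at once if the cactus figure is moved by more than 25 mm (distance of cactus from where it was at the start of the episode above 0.025 m).
It fails at once if the jar is moved by more than 25 mm (distance of any of jar_a, jar_b, jar_c from where it was at the start of the episode above 0.025 m).
It fails at once if the candleholder, the cactus or a jar is tipped over (angle between any of candleholder, cactus, jar_a, jar_b, jar_c's own z axis and vertical above 0.5 rad).
It also fails if it takes over 72 s, if anything falls off the work surface, if the arm or the gripper's body presses on something with over 40 N, if the wrist force passes 120 N, or if a joint passes its speed limit or range.

### The arm

A 6-joint arm with a two-finger parallel gripper is mounted at the origin on the work surface. World frame = base frame: x ahead of the robot, y to its left, z up, the work surface at z = 0. Lengths are in m, angles in rad, forces in N, time in s.
With the tool pointing down it reaches from about 0.425 to 0.95 m from the base axis. Payload 3.5 kg.
Tool frame: the origin (TCP) lies at the very end of the fingers, on their centre line; the grasp point (between the pads) lies 19 mm behind it; z points along the fingers, y is the direction in which the jaws open and shut (so a half turn about z gives the same grasp; the last joint's range is limited). The gripper opens to 85 mm and grips with 20 to 120 N. Pads are 22 mm wide; open, the fingers measure 114 mm over their backs; the gripper's body (76 mm by 85 mm) begins 54 mm behind the grasp point. The pads swing forward as they close: fully open they stand 13 mm farther back than shut.
Start: joints at [-1.472, 0.286, 1.577, -0, 1.279, -0.15], TCP at [0.166, -0.654, 0.231] pointing down, gripper open.
Joint ranges: [-2.77, 2.77], [-0.9, 2.22], [0.21, 2.48], [-1.53, 4.67], [0.24, 2.81], [-2.84, 2.84]. Speed limits (rad/s): [2.79, 2.79, 3.14, 3.14, 3.14, 3.14].

### API

Orientations are given as a unit quaternion [x, y, z, w].
In Python, from plant import get_state, read_camera, get_calibration, ticket, search_frame, cut_out, pinpoint gives the robot as it stands.
- The arm moves only by the tool move_arm, never from a script. Its argument "plan" is a list that holds one entry, the list of rows, each a list of 7 numbers: the turn, a rotation vector about the tool's x, y, z in degrees, then the shift along the tool's x, y, z in m, then the finger opening in m, from 0 to 0.0854. In form: [[[ax, ay, az, x, y, z, hand], ...]]. A call has exactly 5 rows; each row is the pose to reach, as a shift and turn from the pose measured when the call began, along the tool's axes at that moment; what a row does not reach only later rows make up. A row lasts 1/8 s, in which the tool goes at most 62.5 mm and 10.7 degrees, less where a joint would pass 70% of its speed; a pose out of reach is approached as far as the arm can. A call with a gripper value outside its range is refused whole. The fingers move at their own pace and stop on an object; "force" is the grip in N (left out, the last holds). Time passes only in rows, so rows that repeat a pose let the fingers close, or fill a call up. It gives the time, the measured TCP pose, the force and the opening at its end, in the units of the state.
- get_state(): the state, without advancing time (a new reading comes with each control period).
- read_camera(name): name is "scene" or "top"; returns the picture (480x640x3 uint8, red, green, blue); there is no depth.
- get_calibration(name): a dict with "mtx" (3x3 intrinsics, pixels), "extrinsics" (4x4, takes a point from camera to world coordinates). Camera axes: x right, y up, looking along -z (the intrinsics and any distortion apply to the point x, -y, -z); pixel columns grow to the right and rows downward; lengths in m; the calibration is good to about 2 mm. A picture is of the moment at which its call begins. get_calibration takes no time and is no camera call.
- ticket.sign_off(): hands the job in, once; it reports no verdict.
Trained networks look in the newest picture that a camera, given by its name, has taken for a name from the list of things; names that differ only in an ending like _2 or _b are one class to them, and where a whole thing is asked for, a point or a joint stands for the part that bears it (a point fixed in the world has none). Each returns a list of dicts, best first, with "p" (0 to 1); they miss things now and then, are a little off and sometimes report something else, mostly with a low value. They report only what shows in the picture. A call takes as long as a camera call. They do not tell look-alikes from the thing itself.
- search_frame(camera, query): "centre" ([column, row] in pixels, amid what is visible of it).
- cut_out(camera, query): "pixels" (480x640 bool, what is visible of it) and "centre" ([column, row] in pixels, amid what is visible of it).
- pinpoint(camera, query): "centre" ([column, row] in pixels: a listed point, or the origin of a listed thing).
The state is a dict: "time": time; "qpos": joint angles; "dq": joint speeds; "joint_efforts": joint torques, N m; "eef_pos": TCP position; "tcp_rot": TCP orientation; "contact_force": force on the tool from outside, world axes, zero at the start; "wrist_torque": the same for the moment, N m; "opening": opening from 0.0 (shut) to 1.0 (fully open).
Only numpy, scipy, OpenCV 4.12 (cv2) and the standard library are available. Lean on these libraries where they do the work, as an engineer would, in place of code of your own. Each camera call takes 0.05 s, during which the arm holds its last target.

## Working session

There is one attempt and no reset: what is moved stays moved. The work goes in short steps, Python scripts to look and compute and a tool call to move; the robot and the scene stay as the last step left them, time stands still between calls to the robot, and variables do not carry over. Pictures are saved under pics/ and viewed, and the job is handed in when it is done.

Besides the shell and the picture viewer there is one more tool, called after "Call:" by a JSON object that holds its "name" and its "arguments", one argument or row to a line. move_arm: Moves the arm, as the interface text tells. Its arguments: {"type":"object","properties":{"plan":{"type":"array","items":{"type":"array","items":{"type":"array","items":{"type":"number"}}}},"force":{"type":"number"}},"required":["plan"]}

```bash
ls; mkdir -p pics
python3 - <<'E'
from plant import *
import cv2
for n in ["scene","top"]:
    im=read_camera(n); cv2.imwrite(f"pics/{n}0.png",im[:,:,::-1])
    c=get_calibration(n); print(n,c)
print(get_state())
E
```

```text
pics
scene {'mtx': array([[553.85313786,   0.        , 316.13845246],
       [  0.        , 553.85313786, 234.76304362],
       [  0.        ,   0.        ,   1.        ]]), 'extrinsics': array([[ 0.7920156 , -0.40105553,  0.46028877,  1.16268453],
       [ 0.61045453,  0.52954602, -0.58900448, -0.76953624],
       [-0.00752058,  0.7474861 ,  0.66423487,  0.97452148],
       [ 0.        ,  0.        ,  0.        ,  1.        ]])}
top {'mtx': array([[569.2311799 ,   0.        , 317.40437439],
       [  0.        , 569.2311799 , 242.89269384],
       [  0.        ,   0.        ,   1.        ]]), 'extrinsics': array([[-8.64406124e-03,  9.79719250e-01, -2.00188592e-01,
         2.92590462e-01],
       [-9.99962509e-01, -8.36693323e-03,  2.23035498e-03,
         3.10394457e-02],
       [ 5.10157128e-04,  2.00200366e-01,  9.79754843e-01,
         1.16897791e+00],
       [ 0.00000000e+00,  0.00000000e+00,  0.00000000e+00,
         1.00000000e+00]])}
{'time': 0.1, 'qpos': array([-1.47198989e+00,  2.87098484e-01,  1.57804404e+00,  1.61607567e-05,
        1.27861639e+00, -1.49966150e-01]), 'dq': array([ 0.00139479, -0.00072628, -0.00340945,  0.00138141, -0.00012264,
        0.00056   ]), 'joint_efforts': array([ 7.84279782e-04, -4.07298768e+01, -2.93699098e+01, -1.60715599e-04,
        3.37984158e-03,  1.01980768e-05]), 'eef_pos': array([ 0.1661893 , -0.65360013,  0.23006396]), 'tcp_rot': array([ 9.92273702e-01,  1.24063402e-01,  3.54361760e-05, -1.08257884e-03]), 'contact_force': array([ 0.71144927, -0.86911234,  1.35462633]), 'wrist_torque': array([ 0.02873562,  0.05018883, -0.01066628]), 'opening': 0.9963397083018231}
```

View pics/scene0.png

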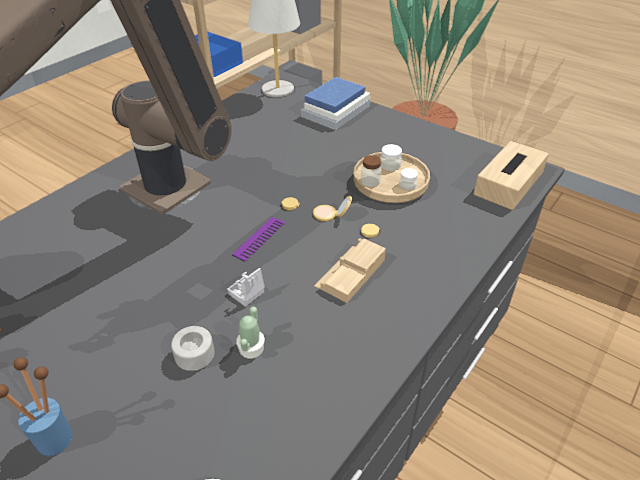

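View pics/top0.png

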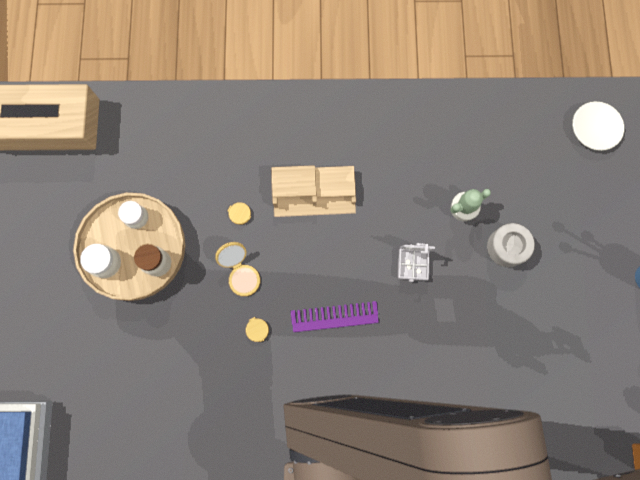

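The top view shows the case at about (314,190) with its mouth facing down (-x). The pillbox is open at (413,262). The open compact has its base at (245,280) and lid at (231,255). Small round look-alikes sit at (240,213) and (257,330).

```bash
cat > h.py <<'E'
from plant import *
import numpy as np, cv2
from scipy.spatial.transform import Rotation as R
def proj(n,P):
    c=get_calibration(n);T=np.linalg.inv(c["extrinsics"]);p=np.atleast_2d(P)@T[:3,:3].T+T[:3,3]
    q=np.c_[p[:,0],-p[:,1],-p[:,2]]@c["mtx"].T
    return q[:,:2]/q[:,2:]
def ray(n,uv):
    c=get_calibration(n);K=c["mtx"];E=c["extrinsics"]
    d=np.linalg.inv(K)@np.array([uv[0],uv[1],1.]);d=np.array([d[0],-d[1],-d[2]])
    return E[:3,3],E[:3,:3]@d
def atz(n,uv,z):
    o,d=ray(n,uv);return o+d*(z-o[2])/d[2]
def tri(uvs,uvt):
    A=[];b=[]
    for n,u in(("scene",uvs),("top",uvt)):
        o,d=ray(n,u);d=d/np.linalg.norm(d);M=np.eye(3)-np.outer(d,d);A.append(M);b.append(M@o)
    A=np.vstack(A);b=np.hstack(b);x,r,_,_=np.linalg.lstsq(A,b,rcond=None);return x,np.sqrt(r)
def crop(n,im,c,w,h,s,name,draw=()):
    x,y=int(c[0]-w/2),int(c[1]-h/2)
    o=cv2.resize(im[y:y+h,x:x+w,::-1],None,fx=s,fy=s,interpolation=cv2.INTER_CUBIC)
    for p in draw: cv2.circle(o,(int((p[0]-x+.5)*s),int((p[1]-y+.5)*s)),3,(0,0,255),-1)
    cv2.imwrite(name,o)
E
python3 - <<'E'
from h import *
np.set_printoptions(precision=4,suppress=True)
for n in("scene","top"):
    read_camera(n)
    for q in["pillbox_center","pillbox_hinge","latch_tab","compact_center","compact_hinge","bay_tall","bay_low","case","comb","candleholder","cactus","jar_a"]:
        print(n,q,[(np.round(d["centre"],1),round(d["p"],2)) for d in pinpoint(n,q)])
i=read_camera("top")
crop("top",i,(413,262),80,60,10,"pics/pt.png"); crop("top",i,(245,268),100,75,8,"pics/ct.png")
crop("top",i,(314,195),120,80,6,"pics/caset.png")
i=read_camera("scene")
crop("scene",i,(245,287),80,60,10,"pics/ps.png"); crop("scene",i,(333,210),100,75,8,"pics/cs.png")
E
```

```text
scene pillbox_center [(array([247.9, 289.9]), 0.83), (array([330.8, 279.8]), 0.22)]
scene pillbox_hinge [(array([255.2, 293.8]), 0.92), (array([331.6, 278. ]), 0.68), (array([196.7, 353.6]), 0.57)]
scene latch_tab [(array([254.7, 280.3]), 0.61), (array([253.8, 294.7]), 0.24)]
scene compact_center [(array([324.8, 211.7]), 0.86), (array([370.9, 229.5]), 0.68), (array([291.1, 203.2]), 0.43), (array([329.2, 276.4]), 0.26)]
scene compact_hinge [(array([338.9, 210.9]), 0.96), (array([300.1, 200.2]), 0.56), (array([376. , 227.2]), 0.55)]
scene bay_tall [(array([345.7, 261.5]), 0.58)]
scene bay_low [(array([333.6, 278.7]), 0.76), (array([195.8, 356.8]), 0.15)]
scene case [(array([355.6, 275. ]), 0.81)]
scene comb [(array([259.3, 236.2]), 0.94), (array([368.9, 181.2]), 0.27)]
scene candleholder [(array([197.7, 354.5]), 0.74), (array([408.8, 185. ]), 0.46)]
scene cactus [(array([250. , 347.4]), 0.94), (array([194.6, 353.6]), 0.55)]
scene jar_a [(array([371.9, 181. ]), 0.89), (array([392.3, 165.9]), 0.6), (array([407.6, 186.9]), 0.53), (array([254.8, 296. ]), 0.45)]
top pillbox_center [(array([
[... 195 characters left out ...]
nter [(array([245.5, 280.3]), 0.96), (array([257.1, 326.8]), 0.86), (array([238.6, 217.6]), 0.76)]
top compact_hinge [(array([229.9, 210.1]), 0.68), (array([251. , 318.4]), 0.64), (array([235. , 265.1]), 0.62), (array([133.6, 247. ]), 0.38)]
top bay_tall [(array([294.6, 205.5]), 0.87)]
top bay_low [(array([334.6, 206.3]), 0.67)]
top case [(array([310.3, 187.6]), 0.61), (array([234.5, 264. ]), 0.35)]
top comb [(array([331.9, 316.6]), 0.58)]
top candleholder [(array([412.8, 266.3]), 0.69), (array([507.2, 245.7]), 0.64)]
top cactus [(array([459.9, 210.8]), 0.85)]
top jar_a [(array([136.5, 216.7]), 0.94), (array([155.7, 261.2]), 0.86), (array([107. , 262.4]), 0.58), (array([422.8, 240.8]), 0.5)]
```

View pics/pt.png

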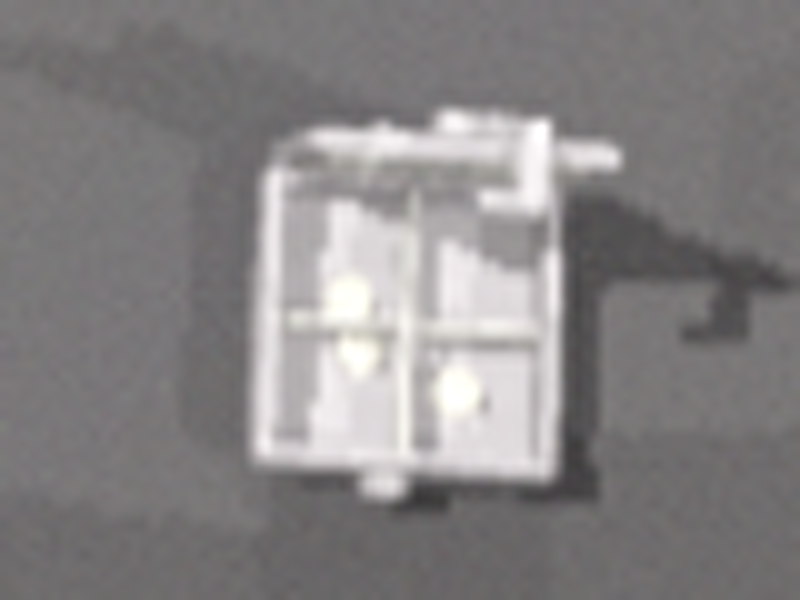

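View pics/ct.png

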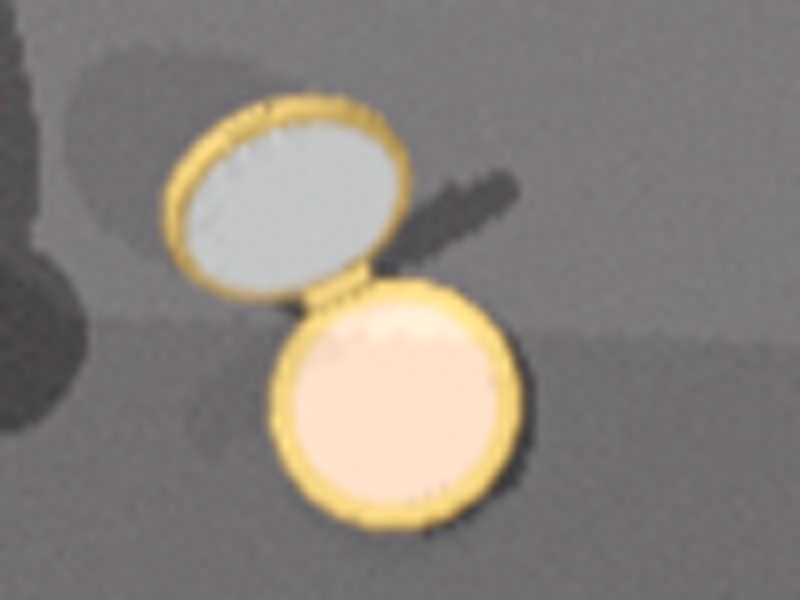

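View pics/caset.png

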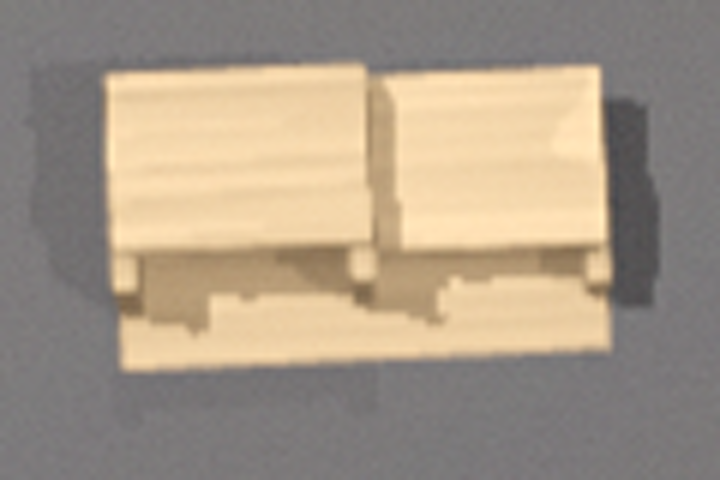

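View pics/ps.png

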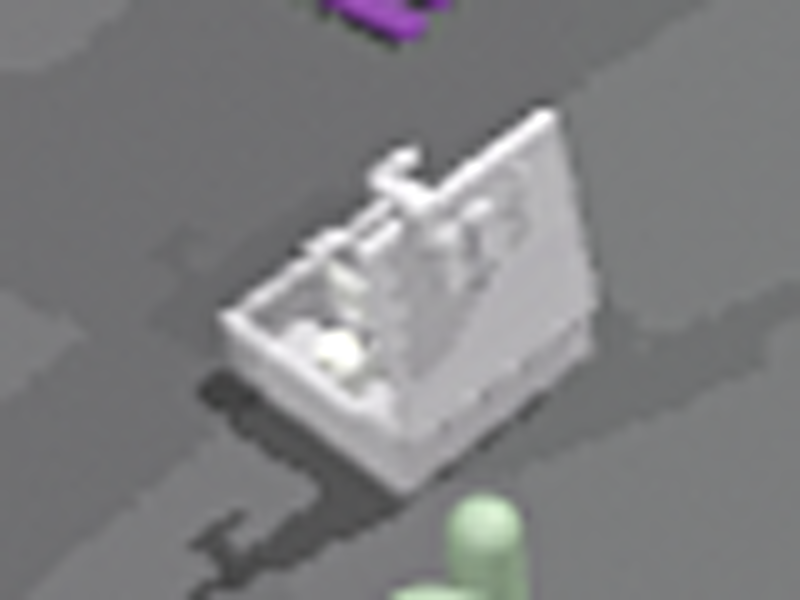

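View pics/cs.png

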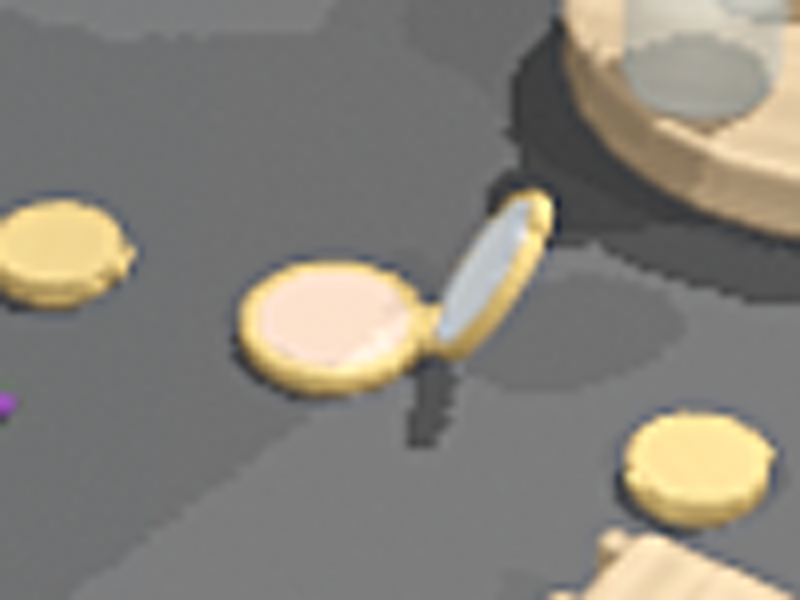

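```bash
cat > fit.py <<'E'
from h import *
from scipy.optimize import least_squares
np.set_printoptions(precision=4,suppress=True)
def rz(a,p):
    c,s=np.cos(a),np.sin(a);p=np.atleast_2d(p);return np.c_[p[:,0]*c-p[:,1]*s,p[:,0]*s+p[:,1]*c,p[:,2]]
def fit(obs,pts,x0,name):
    def f(v):
        r=[]
        for (n,uv),p in zip(obs,pts(v)):
            w=rz(v[2],np.array(p)/1000)+[v[0],v[1],0]
            r.append(proj(n,w)[0]-uv)
        return np.ravel(r)
    s=least_squares(f,x0,loss="soft_l1");print(name,s.x,"\n",f(s.x).reshape(-1,2).round(1).tolist());return s.x
E
python3 - <<'E'
from fit import *
def C(n,o,s,l): return [(n,np.array(p)/s+np.array(o)-.5) for p in l]
# pillbox
obs=C("top",(373,232),10,[(257,463),(555,475)])+C("scene",(205,257),10,[(405,490),(590,355),(225,320),(550,110),(598,305)])+[("scene",(247.9,289.9)),("top",(411.6,266.7))]
def pp(v):
    c,s=np.cos(v[3]),np.sin(v[3])
    return [(-30,30,18),(-30,-30,18),(30,-30,0),(30,30,0),(-30,-30,18),(30.5-60.5*c+4*s,30,18+60.5*s+4*c),(30.5+4*s,30,18+4*c),(0,0,11),(0,0,11)]
x=fit(obs,pp,[.5,-.14,0,1.3],"pill")
o=C("top",(254,155),6,[(122,372),(612,350),(105,72),(600,66),(112,252),(605,245)])+[("top",(294.6,205.5)),("top",(334.6,206.3)),("scene",(345.7,261.5)),("scene",(333.6,278.7)),("scene",(355.6,275))]
fit(o,lambda v:[(-56,86,0),(-56,-86,0),(38,86,43),(38,-86,29),(-26,86,43),(-26,-86,29),(-38,41,3),(-38,-41,3),(-38,41,3),(-38,-41,3),(0,0,0)],[.6,.03,0],"case")
# compact: shut centre 7.5
o=C("top",(195,230.5),8,[(396,404),(340,285),(287,198)])+C("scene",(283,172.5),8,[(331,320),(433,320),(497,272)])+[("top",(245.5,280.3)),("scene",(324.8,211.7)),("top",(235,265.1)),("scene",(338.9,210.9))]
def cp(v):
    c,s=np.cos(v[3]),np.sin(v[3]); L=(33.5-33.5*c,0,8+33.5*s)
    return [(0,0,8),(33.5,0,8),L,(0,0,8),(33.5,0,8),L,(0,0,7.5),(0,0,7.5),(33.5,0,8),(33.5,0,8)]
fit(o,cp,[.5,.17,.5,1.9],"compact")
for q,k in(("comb",4),("candleholder",0),("cactus",0)):
  pass
print(atz("top",(331.9,316.6),0),atz("top",(507,247),0),atz("top",(461,209),0),atz("top",(257,327),0),atz("top",(239,216),0))
E
```

```text
pill [ 0.4807 -0.1687 -0.0847  1.3871] 
 [[0.3, 0.2], [-0.0, 1.2], [0.3, 0.4], [0.6, -0.3], [0.4, -0.6], [0.2, -0.4], [0.5, 0.2], [-2.1, -0.7], [1.7, -1.5]]
case [0.6498 0.0355 0.0351] 
 [[0.3, -0.7], [-0.3, -0.5], [0.3, 0.2], [0.1, 0.1], [-0.0, -0.1], [1.0, -0.5], [0.4, 0.8], [-0.9, -1.7], [4.4, -4.0], [-1.9, -2.0], [-1.7, -0.9]]
compact [0.4533 0.1789 0.5085 2.2518] 
 [[0.5, -0.5], [-0.2, 0.4], [-0.2, 0.3], [1.1, -0.6], [0.4, 0.5], [0.3, -0.2], [-1.0, -0.3], [0.2, -0.1], [1.8, 0.9], [-1.9, 1.6]]
[0.3776 0.0001 0.    ] [ 0.5193 -0.3684  0.    ] [ 0.6022 -0.277   0.    ] [0.3578 0.1528 0.    ] [ 0.5909  0.1938 -0.    ]
```

```bash
cat >> h.py <<'E'
def rz(a,p):
    c,s=np.cos(a),np.sin(a);p=np.atleast_2d(p).astype(float);return np.c_[p[:,0]*c-p[:,1]*s,p[:,0]*s+p[:,1]*c,p[:,2]]
def L2W(pose,p): return rz(pose[2],np.atleast_2d(p)/1000)+[pose[0],pose[1],0]
PB=(.4807,-.1687,-.0847); CA=(.6498,.0355,.0351); CO=(.4533,.1789,.5085)
def down(yaw): return R.from_euler("z",yaw)*R.from_quat([1,0,0,0])
def rows(targets,z=None):
    """targets: (worldpos, yaw or Rotation, hand)"""
    s=get_state();p0=s["eef_pos"];R0=R.from_quat(s["tcp_rot"])
    for p,y,h in targets:
        T=y if isinstance(y,R) else down(y)
        rv=np.degrees((R0.inv()*T).as_rotvec());d=R0.inv().apply(np.array(p)-p0)
        print([round(float(v),1) for v in rv]+[round(float(v),4) for v in d]+[h])
E
python3 - <<'E'
from h import *
th=1.387;c,s=np.cos(th),np.sin(th)
t=read_camera("top");sc=read_camera("scene")
pts=[]
for yl in(-13,):
  for dy,rr in((-8,38),(8,38),(8,54),(-8,54)):
    pts.append((30.5-rr*c+9*s,yl+dy,18+rr*s+9*c))
box=[(a,b,z) for a in(-30,30) for b in(-30,30) for z in(0,18)]
lid=[(30.5-60.5*c+4*s,b,18+60.5*s+4*c) for b in(-30,30)]
W=L2W(PB,pts+box+lid)
crop("top",t,(413,262),80,60,10,"pics/pt1.png",proj("top",W)); crop("scene",sc,(245,287),80,60,10,"pics/ps1.png",proj("scene",W))
print(tri((254.7,280.3),(419.2,242.4)),W[:4].mean(0))
print(L2W(CA,[(-38,41,3),(-38,-41,3)]))
E
```

```text
(array([ 0.51743543, -0.17210111,  0.06730005]), array([0.00097627])) [ 0.5104306  -0.18427099  0.06487009]
[[ 0.6103846   0.07514122  0.003     ]
 [ 0.61326221 -0.00680827  0.003     ]]
```

View pics/pt1.png

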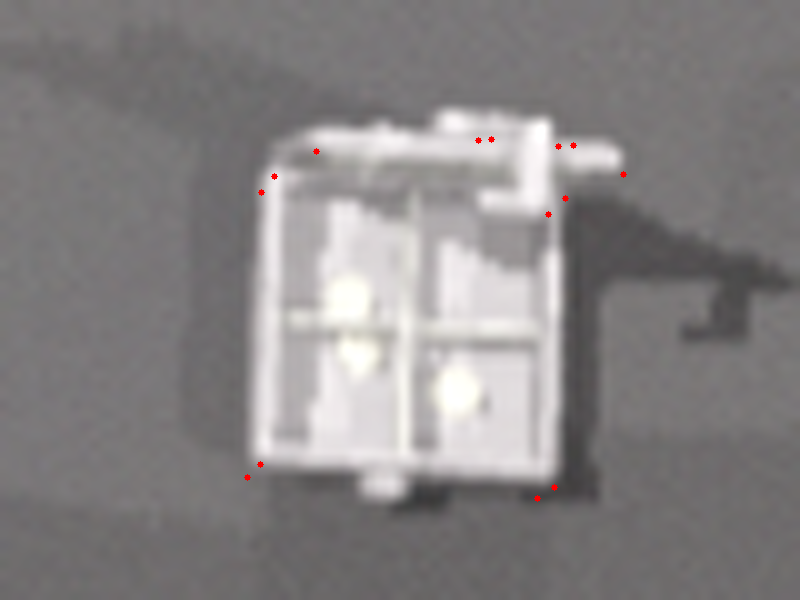

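View pics/ps1.png

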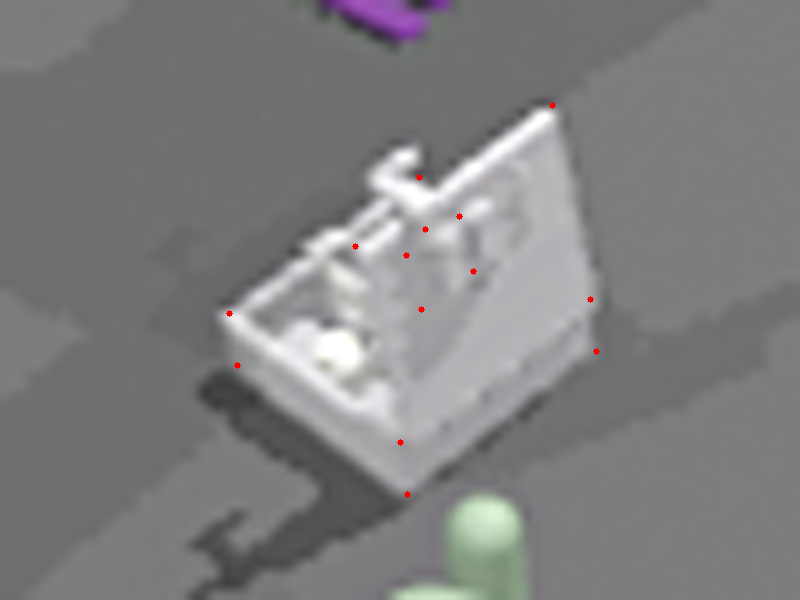

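Run:
```python
from h import *
a=read_camera("scene")[258:302,222:272,::-1];b=read_camera("top")[238:256,395:440,::-1]
def st(i,s):
    i=i.astype(float);i=np.clip((i-90)*255/165,0,255)**1.0
    return cv2.resize(i.astype(np.uint8),None,fx=s,fy=s,interpolation=cv2.INTER_NEAREST)
cv2.imwrite("pics/s2.png",st(a,13));cv2.imwrite("pics/t2.png",st(b,16))
```

```text
(no output)
```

View pics/s2.png

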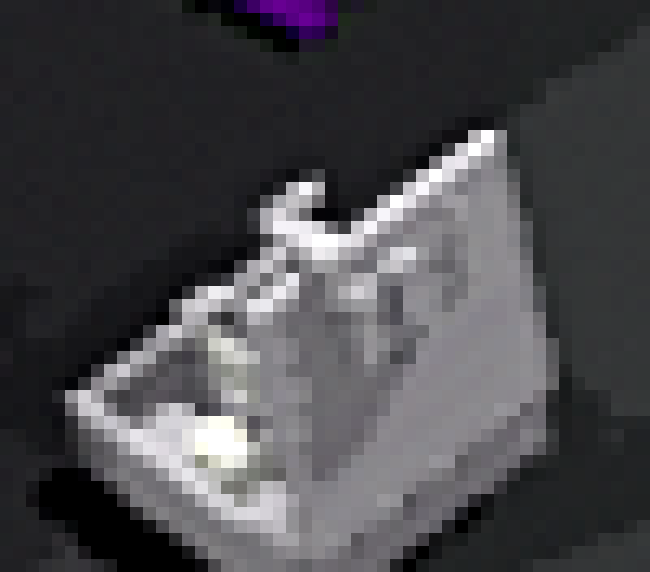

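View pics/t2.png

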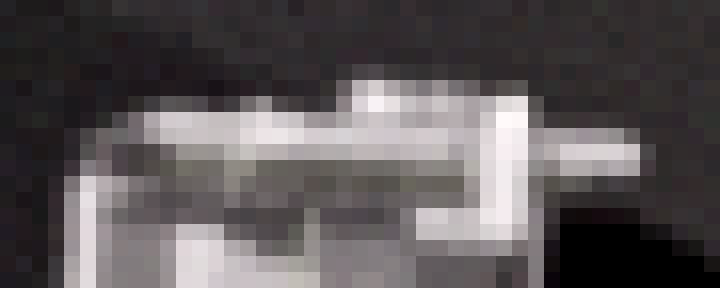

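Run:
```python
from h import *
def loc(w): return rz(-PB[2],(w-[PB[0],PB[1],0]))*1000
for n,uv,z in(("top",(417,243),.072),("top",(425,243),.072),("top",(428,245),.078),("scene",(248.,280.2),.072),("scene",(253.9,277.5),.072)):
    print(n,uv,loc(atz(n,uv,z)).round(1))
```

```text
top (417, 243) [[33.9  4.2 72. ]]
top (425, 243) [[ 35.1 -11.5  72. ]]
top (428, 245) [[ 30.2 -16.4  78. ]]
scene (248.0, 280.2) [[ 29.5 -12.4  72. ]]
scene (253.9, 277.5) [[33.1  2.2 72. ]]
```

Run:
```python
from h import *
w=L2W(PB,(66,-6.5,130))[0];print(w)
rows([(w,PB[2],.029)])
```

```text
[ 0.5459135  -0.18076022  0.13      ]
[0.0, -0.0, 19.1, 0.4845, -0.3654, 0.1013, 0.029]
```

Call:
{"name": "move_arm", "arguments": {
  "plan": [
    [[0,0,4,0.045,-0.034,0,0.029],[0,0,8,0.093,-0.07,0,0.029],[0,0,12,0.141,-0.106,0,0.029],[0,0,16,0.189,-0.142,0,0.029],[0,0,19,0.237,-0.178,0,0.029]]
  ]
}}

```text
time: 2.33
eef_pos: [0.3531, -0.4218, 0.2316]
tcp_rot: [0.999, -0.042, 0.0, 0.0]
contact_force: [0.8, -0.0, 0.0]
opening: 0.342
```

Run:
```python
from h import *
w=L2W(PB,(66,-6.5,130))[0];print(w,get_state()["eef_pos"])
rows([(w,PB[2],.029)])
```

```text
[ 0.5459135  -0.18076022  0.13      ] [ 0.3531161  -0.42176958  0.23163231]
[0.0, -0.0, -0.0, 0.1716, -0.2566, 0.1016, 0.029]
```

Call:
{"name": "move_arm", "arguments": {
  "plan": [
    [[0,0,0,0.034,-0.051,0,0.029],[0,0,0,0.069,-0.103,0,0.029],[0,0,0,0.103,-0.154,0.02,0.029],[0,0,0,0.138,-0.206,0.05,0.029],[0,0,0,0.172,-0.257,0.09,0.029]]
  ]
}}

```text
time: 2.95
eef_pos: [0.5374, -0.1924, 0.153]
tcp_rot: [0.999, -0.042, 0.002, 0.001]
contact_force: [0.1, -0.1, 0.6]
opening: 0.334
```

Run:
```python
from h import *
print(get_state()["eef_pos"])
T=[]
T.append((L2W(PB,(60,-6.5,80))[0],PB[2],.029))
T.append((L2W(PB,(50,-6.5,72))[0],PB[2],.029))
for th in np.linspace(1.39,0,12):
    c,s=np.cos(th),np.sin(th)
    T.append((L2W(PB,(30.5-54*c+4*s+11,-6.5,18+54*s+4*c))[0],PB[2],.029))
rows(T)
i=read_camera("top"); crop("top",i,(413,250),160,120,5,"pics/t3.png")
```

```text
[ 0.53741896 -0.1924424   0.15295822]
[0.1, -0.2, 0.0, 0.0012, -0.0125, 0.0729, 0.029]
[0.1, -0.2, 0.0, -0.0088, -0.0125, 0.0809, 0.029]
[0.1, -0.2, 0.0, -0.0231, -0.0125, 0.081, 0.029]
[0.1, -0.2, 0.0, -0.0298, -0.0125, 0.0821, 0.029]
[0.1, -0.2, 0.0, -0.0364, -0.0125, 0.0841, 0.029]
[0.1, -0.2, 0.0, -0.0426, -0.0125, 0.0869, 0.029]
[0.1, -0.2, 0.0, -0.0485, -0.0126, 0.0904, 0.029]
[0.1, -0.2, 0.0, -0.0538, -0.0126, 0.0947, 0.029]
[0.1, -0.2, 0.0, -0.0586, -0.0126, 0.0996, 0.029]
[0.1, -0.2, 0.0, -0.0627, -0.0126, 0.1051, 0.029]
[0.1, -0.2, 0.0, -0.0661, -0.0126, 0.111, 0.029]
[0.1, -0.2, 0.0, -0.0687, -0.0126, 0.1173, 0.029]
[0.1, -0.2, 0.0, -0.0705, -0.0126, 0.1239, 0.029]
[0.1, -0.2, 0.0, -0.0715, -0.0126, 0.1307, 0.029]
```

View pics/t3.png

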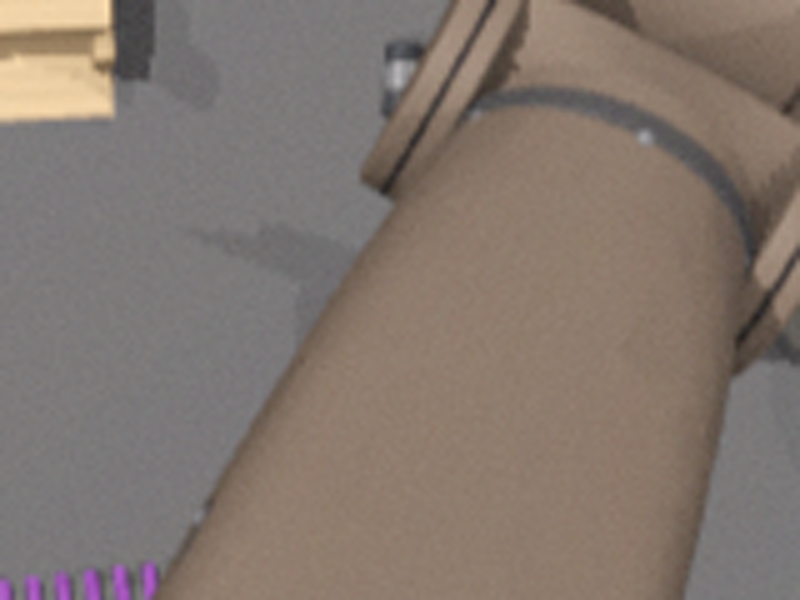

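Call:
{"name": "move_arm", "arguments": {
  "plan": [
    [[0,0,0,0.006,-0.0125,0.02,0.029],[0,0,0,0.004,-0.0125,0.055,0.029],[0,0,0,0.001,-0.0125,0.078,0.029],[0,0,0,-0.009,-0.0125,0.081,0.029],[0,0,0,-0.015,-0.0125,0.081,0.029]]
  ]
}}

```text
time: 3.62
eef_pos: [0.5225, -0.1723, 0.0666]
tcp_rot: [0.999, -0.041, -0.001, -0.003]
contact_force: [-0.1, -0.4, 0.6]
opening: 0.34
```

```bash
cat > arc.py <<'E'
from h import *
s=get_state();print(s["eef_pos"],s["contact_force"])
T=[]
for th in np.linspace(1.39,0,12):
    c,q=np.cos(th),np.sin(th)
    T.append((L2W(PB,(30.5-54*c+4*q+11,-6.5,18+54*q+4*c))[0],PB[2],.029))
rows(T)
E
python3 arc.py
python3 - <<'E'
from h import *
i=read_camera("scene"); crop("scene",i,(250,275),120,90,6,"pics/s4.png")
E
```

```text
[ 0.52251119 -0.17231221  0.06659738] [-0.10676555 -0.40522817  0.63091235]
[-0.3, 0.2, 0.2, -0.0063, 0.0064, -0.0053, 0.029]
[-0.3, 0.2, 0.2, -0.013, 0.0064, -0.0041, 0.029]
[-0.3, 0.2, 0.2, -0.0195, 0.0064, -0.0021, 0.029]
[-0.3, 0.2, 0.2, -0.0258, 0.0064, 0.0008, 0.029]
[-0.3, 0.2, 0.2, -0.0316, 0.0064, 0.0043, 0.029]
[-0.3, 0.2, 0.2, -0.0369, 0.0064, 0.0086, 0.029]
[-0.3, 0.2, 0.2, -0.0417, 0.0064, 0.0136, 0.029]
[-0.3, 0.2, 0.2, -0.0457, 0.0064, 0.019, 0.029]
[-0.3, 0.2, 0.2, -0.0491, 0.0064, 0.025, 0.029]
[-0.3, 0.2, 0.2, -0.0517, 0.0065, 0.0313, 0.029]
[-0.3, 0.2, 0.2, -0.0534, 0.0065, 0.0379, 0.029]
[-0.3, 0.2, 0.2, -0.0544, 0.0065, 0.0447, 0.029]
```

View pics/s4.png

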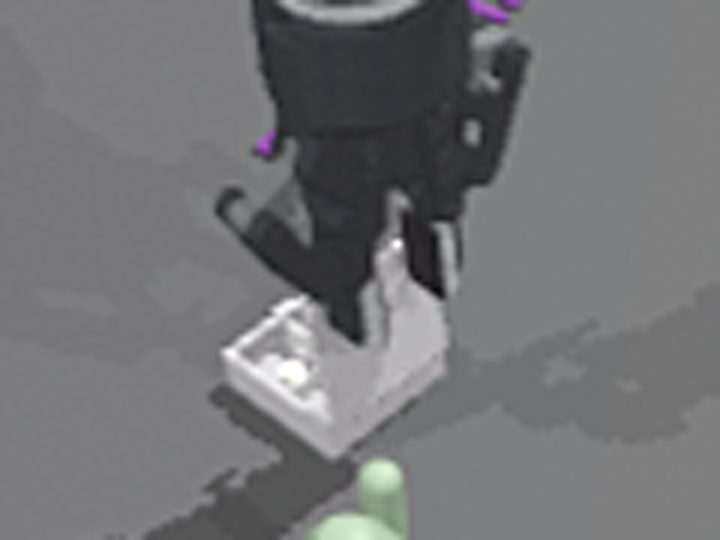

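Call:
{"name": "move_arm", "arguments": {
  "plan": [
    [[0,0,0,0.004,0.0065,-0.005,0.029],[0,0,0,0.002,0.0065,-0.005,0.029],[0,0,0,-0.006,0.0065,-0.005,0.029],[0,0,0,-0.013,0.0065,-0.004,0.029],[0,0,0,-0.0195,0.0065,-0.002,0.029]]
  ]
}}

```text
time: 4.3
eef_pos: [0.5018, -0.1772, 0.069]
tcp_rot: [0.999, -0.041, -0.001, -0.003]
contact_force: [0.7, -0.2, 0.9]
opening: 0.342
```

```bash
python3 arc.py
python3 - <<'E'
from h import *
i=read_camera("scene"); crop("scene",i,(250,275),120,90,6,"pics/s5.png")
E
```

```text
[ 0.50184896 -0.17717643  0.06897253] [ 0.70189948 -0.19209248  0.88363413]
[-0.3, 0.1, 0.2, 0.0139, -0.0001, -0.0029, 0.029]
[-0.3, 0.1, 0.2, 0.0072, -0.0001, -0.0017, 0.029]
[-0.3, 0.1, 0.2, 0.0007, -0.0002, 0.0003, 0.029]
[-0.3, 0.1, 0.2, -0.0056, -0.0002, 0.0031, 0.029]
[-0.3, 0.1, 0.2, -0.0114, -0.0002, 0.0067, 0.029]
[-0.3, 0.1, 0.2, -0.0167, -0.0001, 0.011, 0.029]
[-0.3, 0.1, 0.2, -0.0215, -0.0001, 0.0159, 0.029]
[-0.3, 0.1, 0.2, -0.0256, -0.0001, 0.0214, 0.029]
[-0.3, 0.1, 0.2, -0.0289, -0.0001, 0.0273, 0.029]
[-0.3, 0.1, 0.2, -0.0315, -0.0001, 0.0337, 0.029]
[-0.3, 0.1, 0.2, -0.0333, -0.0, 0.0403, 0.029]
[-0.3, 0.1, 0.2, -0.0342, -0.0, 0.047, 0.029]
```

View pics/s5.png

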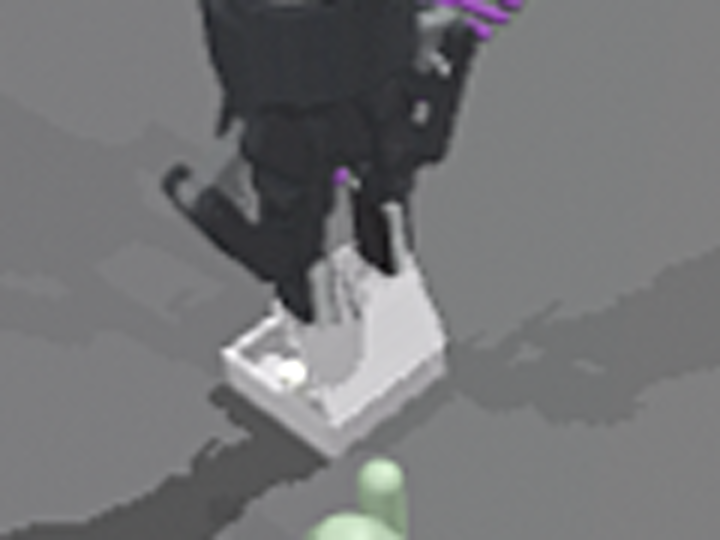

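Call:
{"name": "move_arm", "arguments": {
  "plan": [
    [[0,0,0,-0.006,0,0.003,0.029],[0,0,0,-0.0115,0,0.0067,0.029],[0,0,0,-0.0167,0,0.011,0.029],[0,0,0,-0.0215,0,0.016,0.029],[0,0,0,-0.0256,0,0.0214,0.029]]
  ]
}}

```text
time: 4.97
eef_pos: [0.4751, -0.1747, 0.0469]
tcp_rot: [0.999, -0.041, -0.002, -0.003]
contact_force: [0.4, 0.0, 1.0]
opening: 0.337
```

```bash
python3 arc.py|(head -1;tail -5)
python3 - <<'E'
from h import *
i=read_camera("scene"); crop("scene",i,(250,275),120,90,6,"pics/s6.png")
E
```

```text
[ 0.47510414 -0.1747471   0.04685419] [0.42936458 0.03985815 1.00273323]
```

View pics/s6.png

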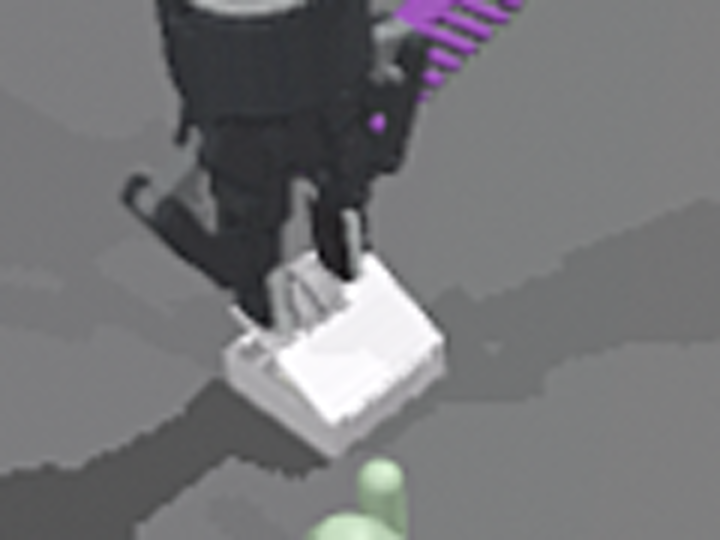

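Call:
{"name": "move_arm", "arguments": {
  "plan": [
    [[0,0,0,-0.003,0,0.005,0.029],[0,0,0,-0.005,0,0.011,0.029],[0,0,0,-0.0065,0,0.017,0.029],[0,0,0,-0.0072,0,0.0225,0.029],[0,0,0,-0.0075,0,0.026,0.029]]
  ]
}}

```text
time: 5.65
eef_pos: [0.4666, -0.1738, 0.0211]
tcp_rot: [0.999, -0.041, -0.004, -0.003]
contact_force: [-8.6, 2.8, 24.9]
opening: 0.338
```

Run:
```python
from h import *
i=read_camera("scene"); crop("scene",i,(250,285),100,75,8,"pics/s7.png")
s=get_state();print(s["eef_pos"],s["contact_force"],s["opening"])
rows([(L2W(PB,(-12.5,-6.5,22))[0],PB[2],.029)])
```

```text
[ 0.46659997 -0.17380659  0.02139564] [-7.10424132  1.81134478 12.94100782] 0.3385152541575408
[-0.4, 0.5, 0.2, 0.0011, 0.0002, -0.0006, 0.029]
```

View pics/s7.png

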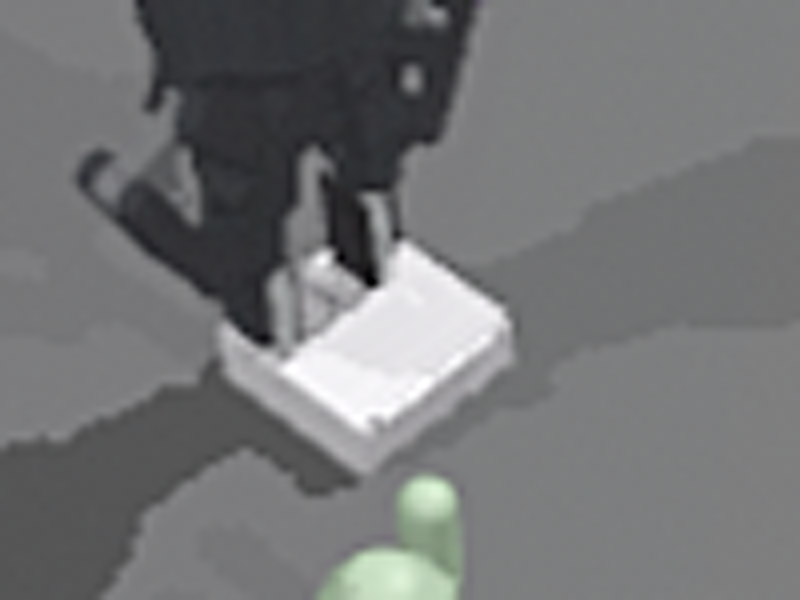

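Call:
{"name": "move_arm", "arguments": {
  "plan": [
    [[0,0,0,0,-0.003,0.0006,0.029],[0,0,0,0,-0.006,0.0006,0.029],[0,0,0,0,-0.009,0.0006,0.029],[0,0,0,0,-0.012,0.0006,0.029],[0,0,0,0,-0.014,0.0006,0.029]]
  ]
}}

```text
time: 6.32
eef_pos: [0.4688, -0.1608, 0.0217]
tcp_rot: [0.999, -0.04, -0.003, -0.002]
contact_force: [-1.0, -3.2, 5.4]
opening: 0.336
```

```bash
cat > look.py <<'E'
from h import *
import sys
n,u,v,w,s,f=sys.argv[1:]
i=read_camera(n); w=int(w);crop(n,i,(int(u),int(v)),w,w*3//4,int(s),f"pics/{f}.png")
s=get_state();print(s["eef_pos"],s["contact_force"],s["opening"],s["time"])
E
python3 look.py scene 250 285 100 8 s8
```

```text
[ 0.46881778 -0.16070187  0.02164575] [-0.78608837 -2.66591605  5.53350966] 0.33607830308592096 6.375
```

View pics/s8.png

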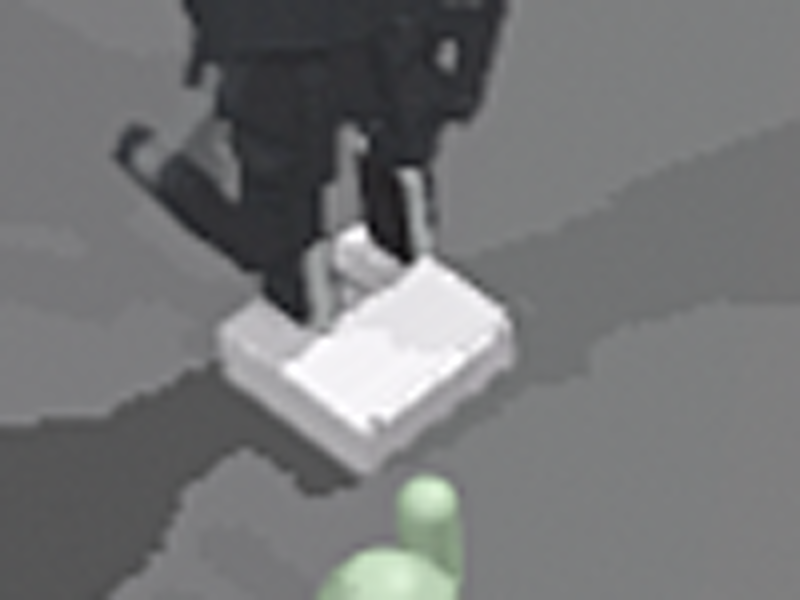

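Call:
{"name": "move_arm", "arguments": {
  "plan": [
    [[0,0,0,0,-0.002,0.0008,0.029],[0,0,0,0,-0.003,0.0008,0.029],[0,0,0,0,-0.004,0.0008,0.029],[0,0,0,0,-0.005,0.0008,0.029],[0,0,0,0,-0.005,0.0008,0.029]]
  ]
}}

```text
time: 7.0
eef_pos: [0.4701, -0.1568, 0.0216]
tcp_rot: [0.999, -0.04, -0.002, -0.001]
contact_force: [-0.9, -3.8, 4.9]
opening: 0.34
```

```bash
python3 look.py scene 250 285 100 8 s9
```

```text
[ 0.47015268 -0.15676924  0.0216232 ] [-1.38948987 -4.5609611   6.5296339 ] 0.33787000302899567 7.05
```

View pics/s9.png

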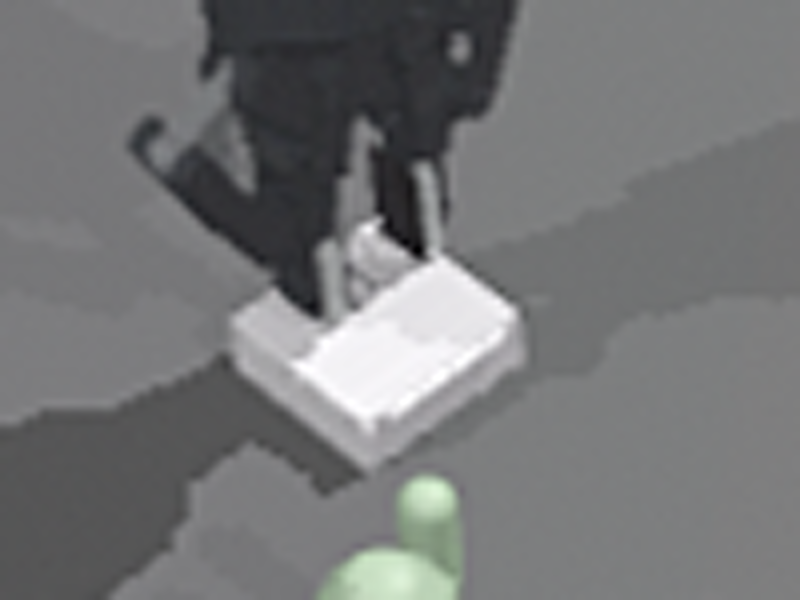

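Call:
{"name": "move_arm", "arguments": {
  "plan": [
    [[0,0,0,0,0.002,-0.003,0.035],[0,0,0,0,0.002,-0.012,0.085],[0,0,0,0,0.002,-0.03,0.085],[0,0,0,-0.03,0.002,-0.05,0.085],[0,0,0,-0.07,0.002,-0.06,0.085]]
  ]
}}

```text
time: 7.68
eef_pos: [0.4005, -0.1533, 0.0831]
tcp_rot: [0.999, -0.04, -0.001, -0.001]
contact_force: [-0.8, -0.4, -0.0]
opening: 0.999
```

```bash
python3 look.py scene 250 285 100 8 s10;python3 look.py top 410 262 100 8 t10
```

```text
[ 0.39592366 -0.15141469  0.08202806] [ 0.18890732  2.86441337 -1.57477623] 0.9990521279869085 7.725
[ 0.39764102 -0.15192055  0.08174011] [ 0.80634645 -0.65673682  0.56747647] 0.9941906727302242 7.775
```

View pics/s10.png

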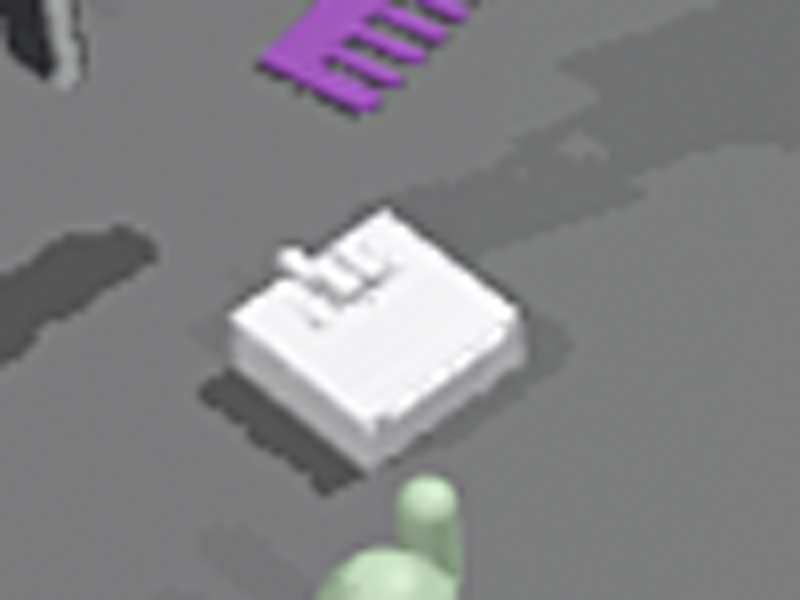

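View pics/t10.png

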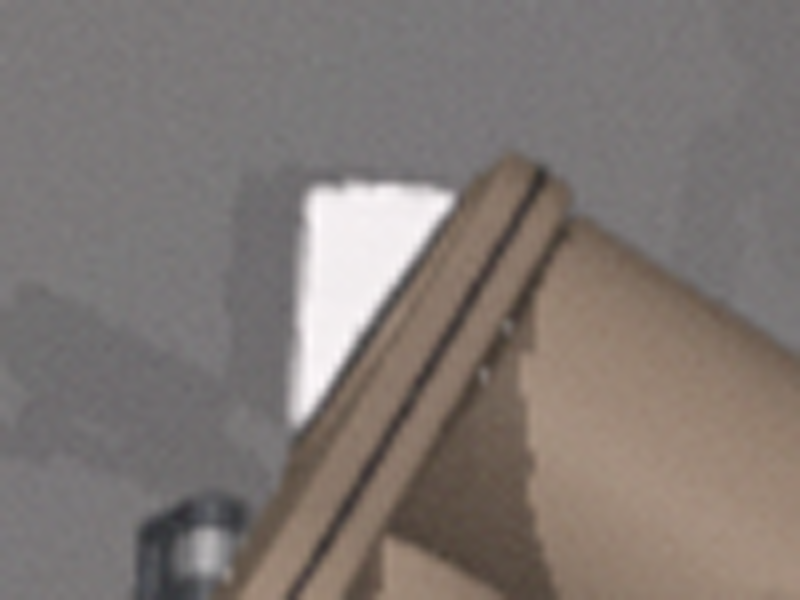

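Run:
```python
from fit import *
def C(n,o,s,l): return [(n,np.array(p)/s+np.array(o)-.5) for p in l]
obs=C("scene",(200,247),8,[(522,316),(370,432),(228,318),(387,208),(370,473)])+C("top",(360,225),8,[(306,184)])
x=fit(obs,lambda v:[(30,30,22),(30,-30,22),(-30,-30,22),(-30,30,22),(30,-30,0),(30,30,22)],[.4807,-.1687,-.085],"pill")
w=atz("scene",np.array((347,272))/8+[200,247]-.5,.0265);print(rz(-x[2],w-[x[0],x[1],0])*1000)
```

```text
pill [ 0.4828 -0.1664 -0.1011] 
 [[0.0, -0.6], [-0.3, -1.1], [0.6, 0.0], [-0.0, 0.4], [0.6, 0.1], [1.5, 0.1]]
[[-16.0455   2.7082  26.5   ]]
```

```bash
sed -i 's/^PB=([^)]*)/PB=(.4828,-.1664,-.1011)/' h.py
python3 - <<'E'
from h import *
rows([(L2W(PB,(-19,0,z))[0],PB[2],.085) for z in(80,60,0)])
E
```

```text
[-0.2, 0.3, 1.2, 0.0671, 0.0072, 0.0014, 0.085]
[-0.2, 0.3, 1.2, 0.0672, 0.0072, 0.0214, 0.085]
[-0.2, 0.3, 1.2, 0.0674, 0.0074, 0.0814, 0.085]
```

Call:
{"name": "move_arm", "arguments": {
  "plan": [
    [[0,0.3,1.2,0.04,0.0072,0,0.085],[0,0.3,1.2,0.067,0.0072,0.005,0.085],[0,0.3,1.2,0.067,0.0072,0.025,0.085],[0,0.3,1.2,0.067,0.0072,0.04,0.085],[0,0.3,1.2,0.067,0.0072,0.045,0.085]]
  ]
}}

```text
time: 8.4
eef_pos: [0.4626, -0.1636, 0.0348]
tcp_rot: [0.999, -0.051, -0.001, -0.002]
contact_force: [1.0, 0.4, 0.5]
opening: 0.999
```

```bash
python3 look.py scene 250 280 120 6 s11
python3 - <<'E'
from h import *
rows([(L2W(PB,(-19,0,z))[0],PB[2],.085) for z in(20,0)])
E
```

```text
[ 0.46264503 -0.16367395  0.03490628] [-1.2443645   0.76359487  0.06632451] 0.9956545532234928 8.45
[-0.3, 0.1, -0.0, 0.0014, 0.0007, 0.0149, 0.085]
[-0.3, 0.1, -0.0, 0.0014, 0.0008, 0.0349, 0.085]
```

View pics/s11.png

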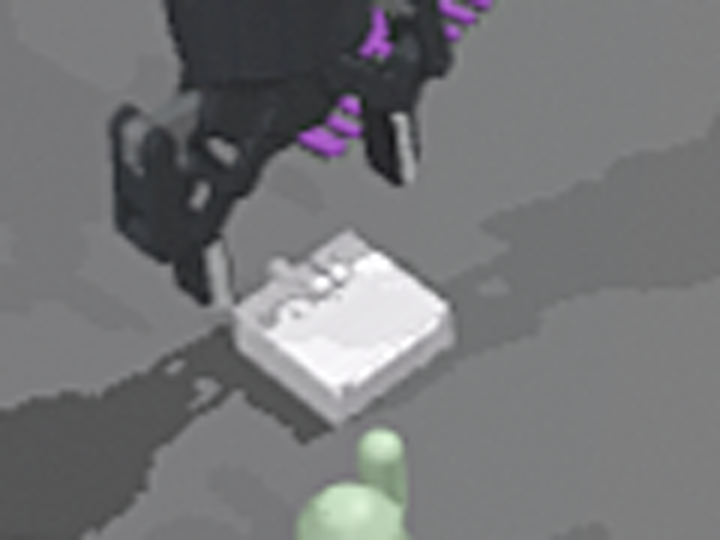

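Call:
{"name": "move_arm", "arguments": {
  "plan": [
    [[0,0,0,0.0014,0.0008,0.012,0.085],[0,0,0,0.0014,0.0008,0.025,0.085],[0,0,0,0.0014,0.0008,0.033,0.085],[0,0,0,0.0014,0.0008,0.034,0.085],[0,0,0,0.0014,0.0008,0.034,0.07]]
  ],
  "force": 40
}}

```text
time: 9.07
eef_pos: [0.464, -0.1646, 0.001]
tcp_rot: [0.999, -0.051, -0.001, -0.002]
contact_force: [-0.3, -0.3, 0.6]
opening: 0.827
```

```bash
python3 look.py scene 250 280 120 6 s12
```

```text
[ 0.46418587 -0.16462609  0.00118082] [-1.15832268  0.4402674   0.41222562] 0.8207648270849924 9.125
```

View pics/s12.png

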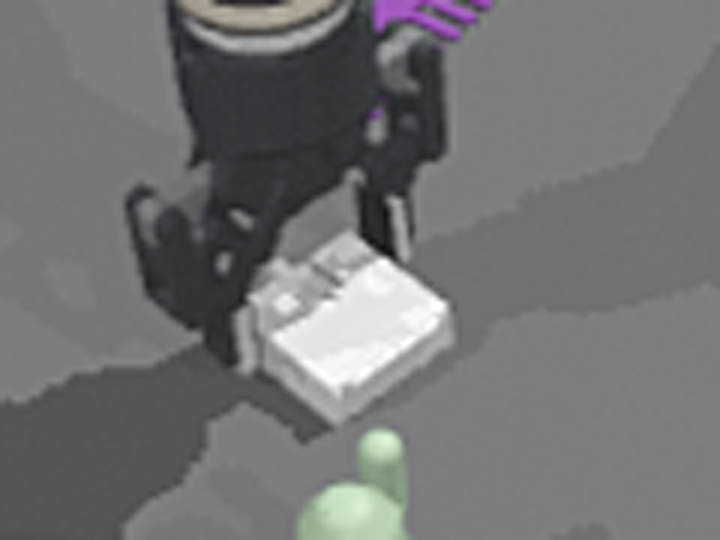

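Fingers straddle the sides well. Next I close the grip and lift.

Call:
{"name": "move_arm", "arguments": {
  "plan": [
    [[0,0,0,0,0,0,0.055],[0,0,0,0,0,0,0.05],[0,0,0,0,0,0,0.05],[0,0,0,0,0,0,0.05],[0,0,0,0,0,-0.01,0.05]]
  ],
  "force": 40
}}

```text
time: 9.75
eef_pos: [0.4628, -0.1639, 0.0101]
tcp_rot: [0.999, -0.051, -0.002, -0.003]
contact_force: [-0.2, 0.1, -3.2]
opening: 0.689
```

```bash
python3 look.py scene 250 280 120 6 s13
python3 - <<'E'
from h import *
# target: pillbox centre in bay frame; tcp = centre local -19
y=CA[2]
m=L2W(CA,(-38,41,3))[0]
for xin,z in((-60,30),(-40,8),(5,8)):
    c=L2W(CA,(-38+xin-17.5,41,z))[0];print(c);rows([(c,y,.05)])
E
```

```text
[ 0.46393536 -0.16452833  0.01174269] [ 0.59165845  0.13621554 -1.80071586] 0.6896052850490834 9.8
[0.53293234 0.07242153 0.03      ]
[-0.3, 0.1, -7.8, 0.0445, -0.2428, -0.0173, 0.05]
[0.55292002 0.07312338 0.008     ]
[-0.3, 0.1, -7.8, 0.0644, -0.2454, 0.0047, 0.05]
[0.5978923  0.07470256 0.008     ]
[-0.3, 0.1, -7.8, 0.109, -0.2516, 0.0046, 0.05]
```

View pics/s13.png

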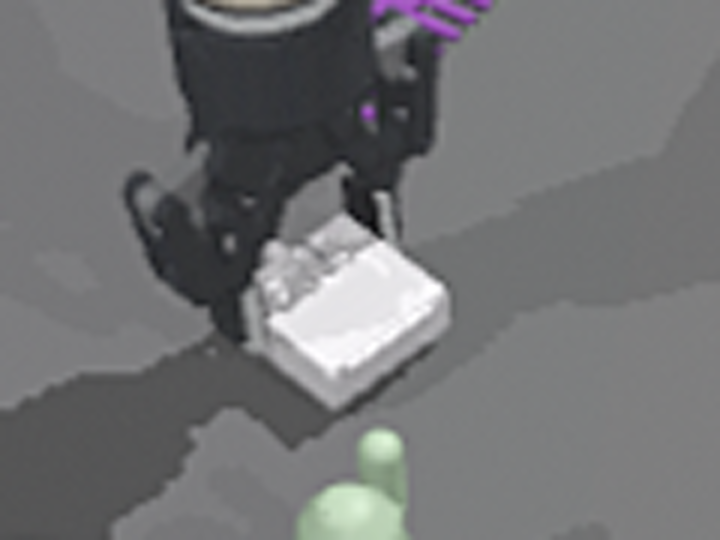

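Call:
{"name": "move_arm", "arguments": {
  "plan": [
    [[0,0,-1.5,0.003,-0.04,-0.017,0.05],[0,0,-3,0.006,-0.09,-0.017,0.05],[0,0,-4.5,0.02,-0.14,-0.017,0.05],[0,0,-6,0.033,-0.192,-0.017,0.05],[0,0,-7.8,0.0445,-0.243,-0.017,0.05]]
  ]
}}

```text
time: 10.42
eef_pos: [0.5329, 0.0743, 0.0295]
tcp_rot: [1.0, 0.018, -0.001, -0.002]
contact_force: [0.4, -1.3, -2.5]
opening: 0.693
```

```bash
python3 look.py scene 330 260 140 5 s14; python3 look.py top 300 220 140 5 t14
```

```text
[0.53452418 0.07930137 0.03009186] [ 0.02212328  3.11711329 -1.71571942] 0.6933334013521735 10.475
[0.53362058 0.0767141  0.02976736] [ 0.41615511 -0.57414325 -2.97640536] 0.6918726753830567 10.525
```

View pics/s14.png

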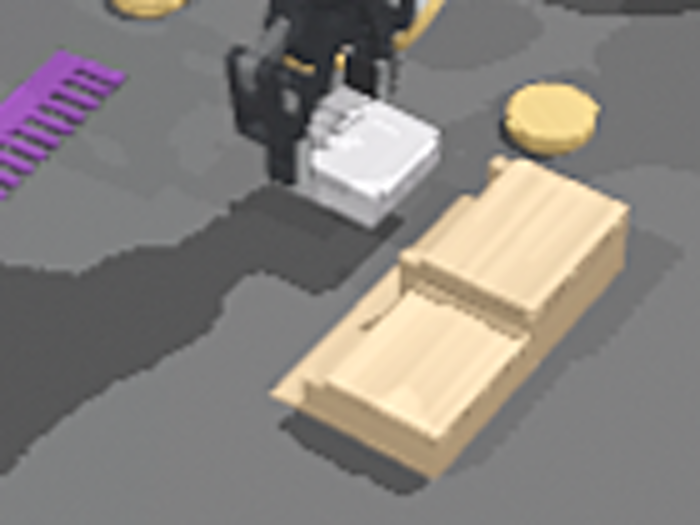

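View pics/t14.png

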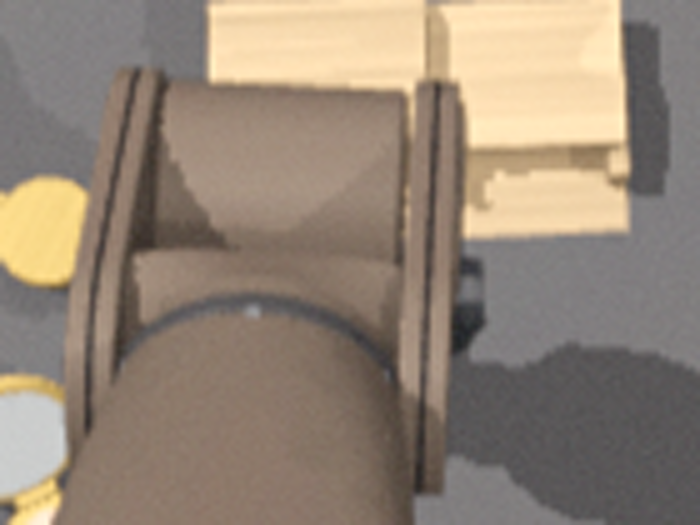

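Run:
```python
from fit import *
def C(n,o,s,l): return [(n,np.array(p)/s+np.array(o)-.5) for p in l]
o=C("top",(254,155),6,[(122,372),(612,350),(105,72),(600,66),(112,252),(605,245)])
o2=C("scene",(260,207),5,[(628,208),(435,437),(272,395),(435,478),(625,265),(510,158)])
l1=[(-56,86,0),(-56,-86,0),(38,86,43),(38,-86,29),(-26,86,43),(-26,-86,29)]
l2=[(38,86,43),(38,-86,29),(-56,-86,0),(38,-86,0),(38,86,0),(-26,86,43)]
fit(o,lambda v:l1,[.65,.035,.035],"top");fit(o2,lambda v:l2,[.65,.035,.035],"scene");x=fit(o+o2,lambda v:l1+l2,[.65,.035,.035],"both")
# pillbox gripped
p=C("scene",(260,207),5,[(440,130),(372,190),(310,140),(375,228)])
def f(v): return [(30,30,22+v[3]),(30,-30,22+v[3]),(-30,-30,22+v[3]),(30,-30,v[3])]
fit(p,f,[.555,.077,.03,30],"pb")
```

```text
top [0.6493 0.036  0.0339] 
 [[0.0, -0.5], [-0.5, -0.2], [0.1, 0.4], [-0.1, 0.3], [-0.3, 0.1], [0.8, -0.2]]
scene [0.6469 0.0339 0.0406] 
 [[-0.1, -0.6], [0.3, 0.1], [-0.3, -0.0], [-0.0, 0.3], [-0.8, 0.6], [1.3, -0.5]]
both [0.6483 0.0352 0.0338] 
 [[0.4, -0.1], [-0.1, 0.2], [0.4, 0.9], [0.3, 0.8], [0.1, 0.6], [1.1, 0.3], [0.8, -0.5], [0.9, -0.0], [0.4, -0.3], [0.5, 0.2], [0.1, 0.6], [2.3, -0.5]]
pb [   0.4272    0.2606   -0.1242 -171.8406] 
 [[0.5, 2.1], [0.6, -0.3], [-1.3, 0.4], [-0.1, -2.6]]
```

```bash
sed -i 's/CA=([^)]*)/CA=(.6485,.035,.034)/' h.py
python3 - <<'E'
from h import *
for x,z in((-75,8),(-60,8),(-13,8)): rows([(L2W(CA,(-38+x,41,z))[0],CA[2],.05)])
E
```

```text
[-0.3, 0.0, 0.3, 0.0004, 0.0047, 0.0217, 0.05]
[-0.3, 0.0, 0.3, 0.0154, 0.0048, 0.0217, 0.05]
[-0.3, 0.0, 0.3, 0.0624, 0.0051, 0.0217, 0.05]
```

Call:
{"name": "move_arm", "arguments": {
  "plan": [
    [[-0.3,0,0.3,0,0.0047,0.01,0.05],[-0.3,0,0.3,0,0.0047,0.02,0.05],[-0.3,0,0.3,0.005,0.0047,0.0217,0.05],[-0.3,0,0.3,0.012,0.0047,0.0217,0.05],[-0.3,0,0.3,0.02,0.0047,0.0217,0.05]]
  ]
}}

```text
time: 11.15
eef_pos: [0.5549, 0.0724, 0.0084]
tcp_rot: [1.0, 0.017, 0.0, -0.0]
contact_force: [-0.1, 0.3, -2.6]
opening: 0.694
```

```bash
python3 look.py scene 340 250 100 8 s15
python3 - <<'E'
from h import *
for x,z in((-60,8),(-13,8)): rows([(L2W(CA,(-38+x,41,z))[0],CA[2],.05)])
E
```

```text
[0.55622887 0.07242522 0.00891212] [ 1.36275022 -1.18526072 -1.95676678] 0.6901368504701337 11.2
[-0.0, -0.2, -0.0, -0.0071, -0.0005, 0.0009, 0.05]
[-0.0, -0.2, -0.0, 0.0399, -0.0005, 0.001, 0.05]
```

View pics/s15.png

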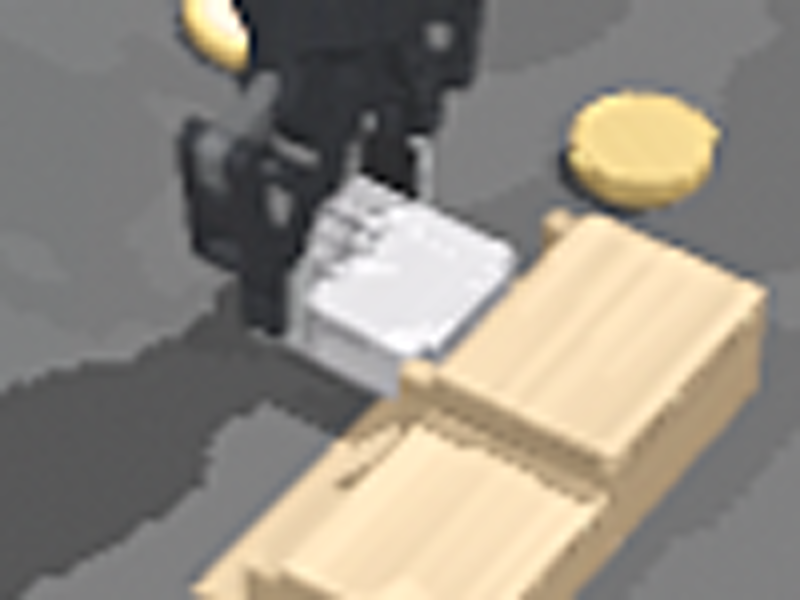

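Call:
{"name": "move_arm", "arguments": {
  "plan": [
    [[0,0,0,0.007,-0.0005,0.001,0.05],[0,0,0,0.015,-0.0005,0.001,0.05],[0,0,0,0.023,-0.0005,0.001,0.05],[0,0,0,0.031,-0.0005,0.001,0.05],[0,0,0,0.037,-0.0005,0.0015,0.05]]
  ]
}}

```text
time: 11.82
eef_pos: [0.5939, 0.0742, 0.0076]
tcp_rot: [1.0, 0.017, 0.002, -0.0]
contact_force: [-0.8, -0.1, -3.0]
opening: 0.693
```

```bash
python3 look.py scene 340 250 100 8 s16
```

```text
[0.59453577 0.0741578  0.00769118] [ 0.55537039 -1.08905121 -2.86649033] 0.6882737885795788 11.875
```

View pics/s16.png

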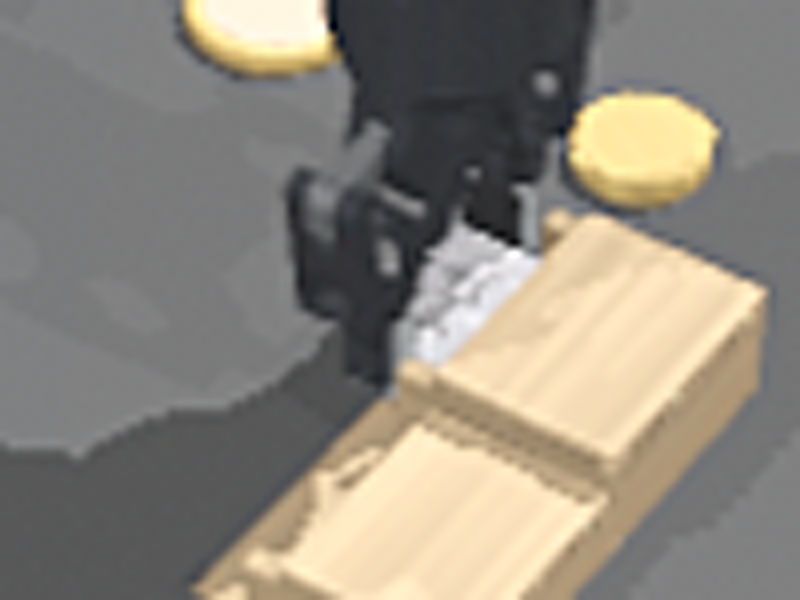

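Call:
{"name": "move_arm", "arguments": {
  "plan": [
    [[0,0,0,0,0,0.002,0.05],[0,0,0,0,0,0.003,0.085],[0,0,0,0,0,0.003,0.085],[0,0,0,-0.02,0,0.001,0.085],[0,0,0,-0.055,0,-0.003,0.085]]
  ]
}}

```text
time: 12.5
eef_pos: [0.5403, 0.0721, 0.0113]
tcp_rot: [1.0, 0.017, 0.003, 0.0]
contact_force: [-0.5, -0.2, -0.1]
opening: 0.996
```

```bash
python3 look.py scene 340 250 100 8 s17;  python3 - <<'E'
from h import *
for x,z in((-70,9),(-42,9),(-14,9),(-11,9)): rows([(L2W(CA,(-38+x,41,z))[0],CA[2],.0)])
E
```

```text
[0.53437357 0.07266371 0.00979225] [-1.60746077  1.98225253 -1.92286955] 0.9968564403353388 12.55
[-0.0, 0.1, 0.0, 0.0048, 0.0005, 0.0008, 0.0]
[-0.0, 0.1, 0.0, 0.0328, 0.0005, 0.0007, 0.0]
[-0.0, 0.1, 0.0, 0.0608, 0.0005, 0.0007, 0.0]
[-0.0, 0.1, 0.0, 0.0638, 0.0005, 0.0007, 0.0]
```

View pics/s17.png

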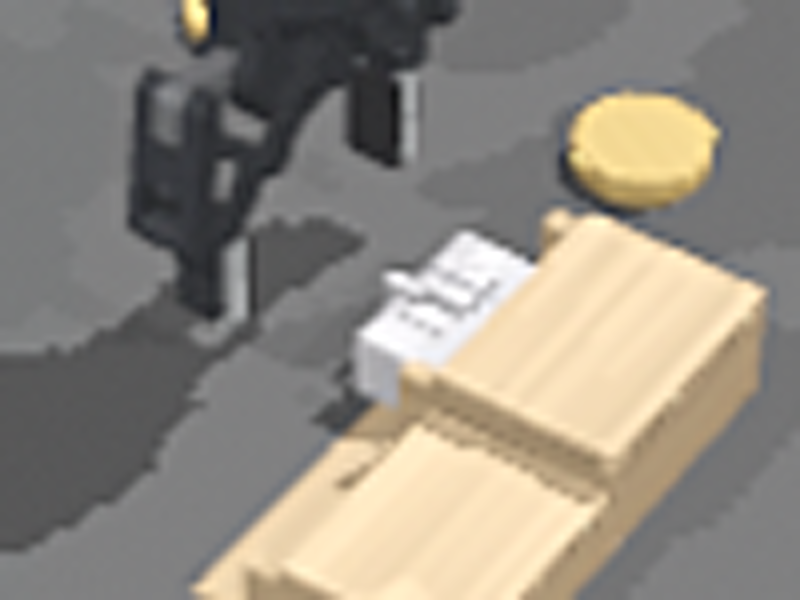

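Call:
{"name": "move_arm", "arguments": {
  "plan": [
    [[0,0,0,0.002,0.0005,0.0005,0],[0,0,0,0.004,0.0005,0.0005,0],[0,0,0,0.006,0.0005,0.0005,0],[0,0,0,0.012,0.0005,0.0005,0],[0,0,0,0.02,0.0005,0.0005,0]]
  ]
}}

```text
time: 13.18
eef_pos: [0.5552, 0.0728, 0.0092]
tcp_rot: [1.0, 0.017, -0.001, -0.0]
contact_force: [-0.2, -0.3, -0.5]
opening: 0.004
```

```bash
python3 - <<'E'
from h import *
s=get_state();print(s["eef_pos"],s["contact_force"],s["opening"])
for x,z in((-42,9),(-14,9),(-11,9)): rows([(L2W(CA,(-38+x,41,z))[0],CA[2],.0)])
E
```

```text
[0.55518888 0.072848   0.00924267] [-0.24677914 -0.32693517 -0.53806785] 0.004121759231731966
[-0.0, 0.1, 0.0, 0.012, 0.0, 0.0002, 0.0]
[-0.0, 0.1, 0.0, 0.04, 0.0, 0.0002, 0.0]
[-0.0, 0.1, 0.0, 0.043, 0.0, 0.0002, 0.0]
```

Call:
{"name": "move_arm", "arguments": {
  "plan": [
    [[0,0,0,0.008,0,0,0],[0,0,0,0.015,0,0,0],[0,0,0,0.022,0,0,0],[0,0,0,0.029,0,0,0],[0,0,0,0.035,0,0,0]]
  ]
}}

```text
time: 13.8
eef_pos: [0.5905, 0.0741, 0.0091]
tcp_rot: [1.0, 0.017, -0.001, -0.0]
contact_force: [-2.6, -1.3, 1.3]
opening: -0.0
```

```bash
python3 look.py scene 340 250 100 8 s18;  python3 - <<'E'
from h import *
for x,z in((-14,9),(-11,9)): rows([(L2W(CA,(-38+x,41,z))[0],CA[2],.0)])
E
```

```text
[0.59144468 0.07400077 0.00939289] [-1.28836979  0.08982555 -0.59932158] -0.000435452645148843 13.85
[-0.0, -0.0, 0.0, 0.0037, -0.0001, 0.0004, 0.0]
[-0.0, -0.0, 0.0, 0.0067, -0.0001, 0.0004, 0.0]
```

View pics/s18.png

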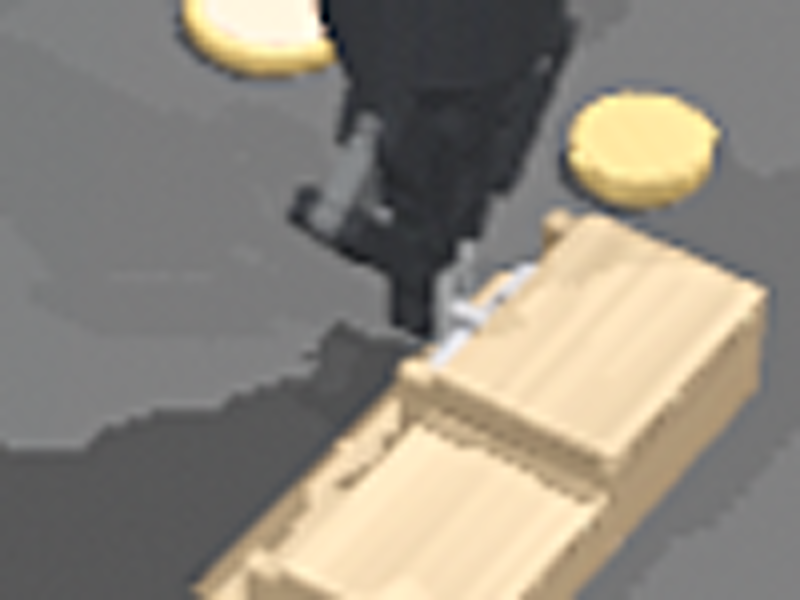

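Call:
{"name": "move_arm", "arguments": {
  "plan": [
    [[0,0,0,0.003,0,0,0],[0,0,0,0.005,0,0,0],[0,0,0,0.006,0,0,0],[0,0,0,0.007,0,0,0],[0,0,0,0.008,0,0,0]]
  ]
}}

```text
time: 14.48
eef_pos: [0.5994, 0.0743, 0.0093]
tcp_rot: [1.0, 0.017, 0.0, -0.0]
contact_force: [-1.5, -0.3, 0.4]
opening: -0.0
```

```bash
python3 look.py scene 340 250 100 8 s19
```

```text
[0.59959748 0.07428666 0.00937026] [-0.58840068 -0.35674661 -0.69273452] 6.732313029910231e-05 14.525
```

View pics/s19.png

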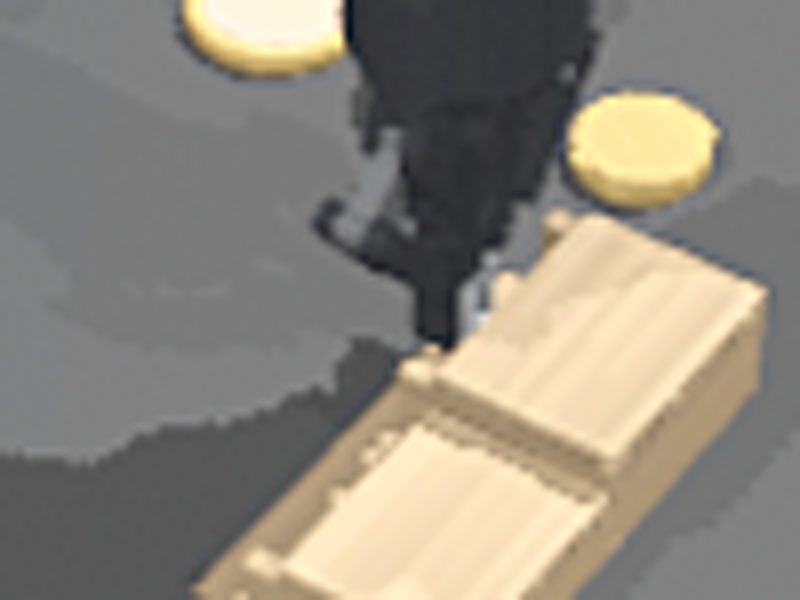

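Call:
{"name": "move_arm", "arguments": {
  "plan": [
    [[0,0,0,0.001,0,0,0],[0,0,0,0.002,0,0,0],[0,0,0,0.003,0,0,0],[0,0,0,0.004,0,0,0],[0,0,0,0.004,0,0,0]]
  ]
}}

```text
time: 15.15
eef_pos: [0.6003, 0.0743, 0.0081]
tcp_rot: [1.0, 0.017, -0.004, -0.0]
contact_force: [-8.4, -1.1, 2.5]
opening: -0.0
```

Call:
{"name": "move_arm", "arguments": {
  "plan": [
    [[0,0,0,-0.01,0,0,0],[0,0,0,-0.03,0,-0.01,0],[0,0,0,-0.06,0,-0.05,0],[0,0,0,-0.06,0,-0.11,0],[0,0,0,-0.06,-0.03,-0.16,0]]
  ]
}}

```text
time: 15.78
eef_pos: [0.5416, 0.1014, 0.1715]
tcp_rot: [1.0, 0.016, -0.002, -0.0]
contact_force: [0.4, 0.6, 0.3]
opening: 0.001
```

```bash
python3 look.py scene 335 240 120 6 s20; python3 look.py top 280 240 160 5 t20
python3 - <<'E'
from h import *
w=L2W(CO,(110,0,160))[0];print(w)
rows([(w,CO[2],0)])
E
```

```text
[0.54545834 0.10529384 0.17969471] [1.03577444 1.25016106 4.51104168] 0.00011194145092382216 15.825
[0.54552805 0.10407639 0.17712833] [-0.65851831 -0.20000331  1.24057066] -0.0030297897318632048 15.875
[0.54938234 0.23245543 0.16      ]
[0.1, -0.5, -27.0, 0.0084, -0.1281, 0.0173, 0]
```

View pics/s20.png

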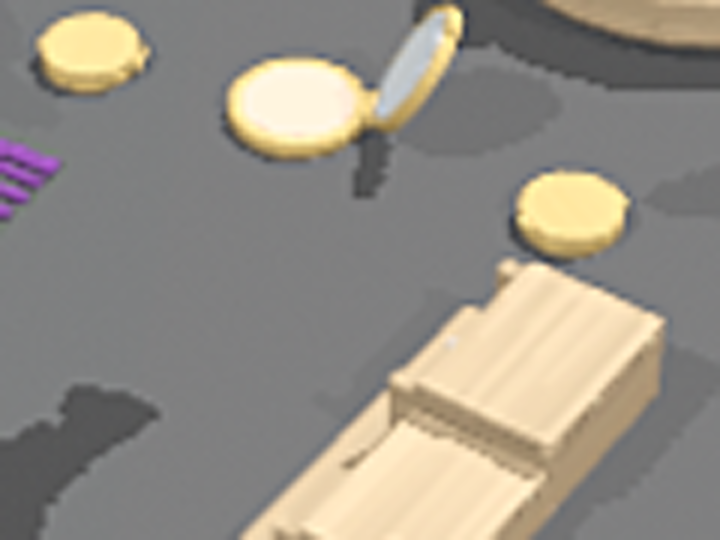

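View pics/t20.png

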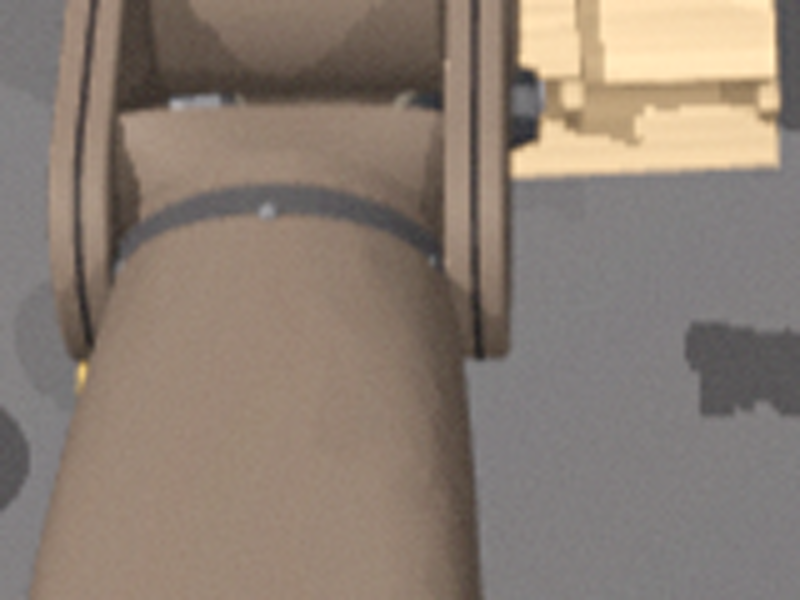

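Call:
{"name": "move_arm", "arguments": {
  "plan": [
    [[0,0,-7,0.002,-0.03,0,0],[0,0,-14,0.004,-0.065,0,0],[0,0,-21,0.006,-0.1,0,0],[0,0,-27,0.008,-0.128,0,0],[0,0,-27,0.008,-0.128,0.03,0]]
  ]
}}

```text
time: 16.5
eef_pos: [0.5516, 0.2347, 0.1499]
tcp_rot: [0.967, 0.253, 0.009, 0.0]
contact_force: [0.4, -0.5, -0.3]
opening: -0.004
```

```bash
python3 look.py scene 345 200 100 8 s21
python3 - <<'E'
from h import *
rows([(L2W(CO,p)[0],CO[2],0) for p in((110,0,100),(105,0,48),(90,0,48))])
E
```

```text
[0.54769385 0.23294586 0.14306534] [-1.90077935 -0.16000934 -3.02654763] 0.0010721956848939642 16.55
[0.2, -0.4, 0.1, 0.001, 0.0011, 0.0431, 0]
[0.2, -0.4, 0.1, -0.0044, 0.001, 0.095, 0]
[0.2, -0.4, 0.1, -0.0194, 0.001, 0.0949, 0]
```

View pics/s21.png

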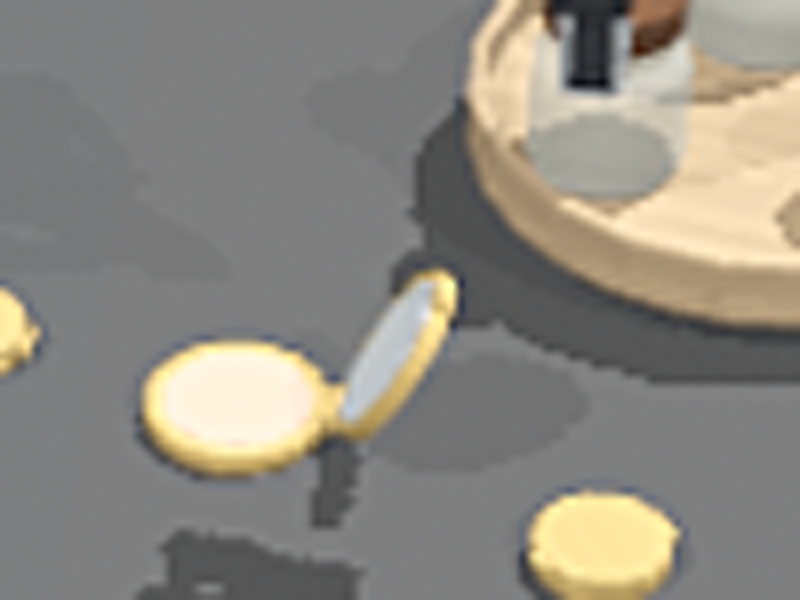

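Call:
{"name": "move_arm", "arguments": {
  "plan": [
    [[0,-0.4,0,0.002,0.001,0.025,0],[0,-0.4,0,0,0.001,0.06,0],[0,-0.4,0,-0.002,0.001,0.09,0],[0,-0.4,0,-0.006,0.001,0.097,0],[0,-0.4,0,-0.012,0.001,0.097,0]]
  ]
}}

```text
time: 17.18
eef_pos: [0.5384, 0.226, 0.0462]
tcp_rot: [0.968, 0.252, 0.0, 0.001]
contact_force: [1.4, 0.1, 0.4]
opening: -0.001
```

```bash
python3 look.py scene 345 200 100 8 s22
cat > arc2.py <<'E'
from h import *
T=[]
for th in np.linspace(2.25,0.0,16):
    c,q=np.cos(th),np.sin(th)
    if th>np.pi/2:
        x=33.5-65.5*c+7*q; z=8+65.5*q+7*c-14
    else:
        x=33.5-55*c+7*q; z=8+55*q+7*c
    print(round(th,2),round(x+11),round(z),end=" ");rows([(L2W(CO,(x+11,0,z))[0],CO[2],0)])
E
python3 arc2.py
```

```text
[0.53819042 0.22592858 0.04683183] [0.56825802 1.0818446  0.98100019] -0.000467137057729094 17.225
2.25 91 41 [0.2, -0.0, 0.0, -0.006, -0.0003, 0.0063, 0]
2.1 84 47 [0.2, -0.0, 0.0, -0.0134, -0.0003, -0.0002, 0]
1.95 75 52 [0.2, -0.0, 0.0, -0.0218, -0.0003, -0.0054, 0]
1.8 66 56 [0.2, -0.0, 0.0, -0.0308, -0.0003, -0.0094, 0]
1.65 57 59 [0.2, -0.0, 0.0, -0.0404, -0.0003, -0.0119, 0]
1.5 48 63 [0.2, -0.0, 0.0, -0.0495, -0.0002, -0.0165, 0]
1.35 39 63 [0.2, -0.0, 0.0, -0.0578, -0.0003, -0.0164, 0]
1.2 31 62 [0.2, -0.0, 0.0, -0.0659, -0.0003, -0.015, 0]
1.05 23 59 [0.2, -0.0, 0.0, -0.0738, -0.0003, -0.0124, 0]
0.9 16 55 [0.2, -0.0, 0.0, -0.0812, -0.0003, -0.0086, 0]
0.75 9 51 [0.2, -0.0, 0.0, -0.088, -0.0003, -0.0038, 0]
0.6 3 45 [0.2, -0.0, 0.0, -0.094, -0.0003, 0.002, 0]
0.45 -2 38 [0.2, -0.0, 0.0, -0.099, -0.0004, 0.0086, 0]
0.3 -6 31 [0.2, -0.0, 0.0, -0.103, -0.0004, 0.0159, 0]
0.15 -9 23 [0.2, -0.0, 0.0, -0.1059, -0.0004, 0.0237, 0]
0.0 -10 15 [0.2, -0.0, 0.0, -0.1076, -0.0004, 0.0318, 0]
```

View pics/s22.png

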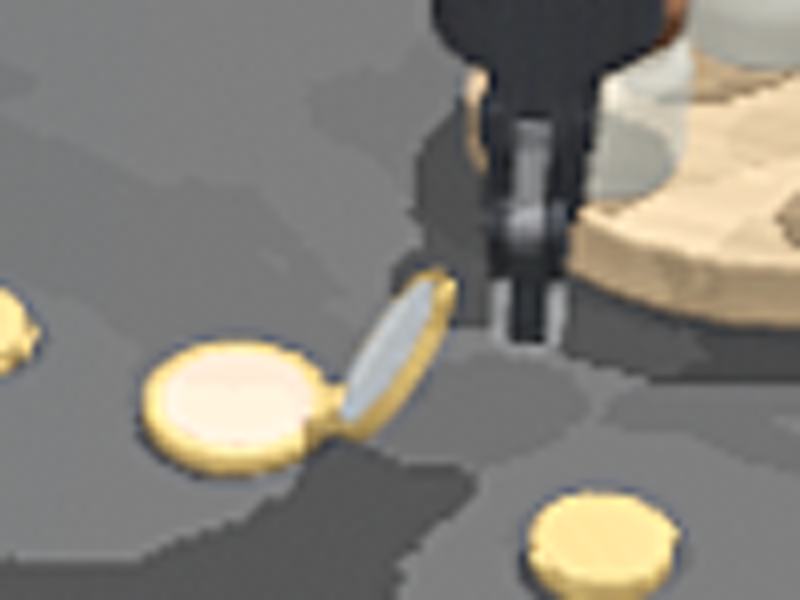

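Call:
{"name": "move_arm", "arguments": {
  "plan": [
    [[0,0,0,-0.006,0,0,0],[0,0,0,-0.012,0,-0.001,0],[0,0,0,-0.018,0,-0.003,0],[0,0,0,-0.024,0,-0.006,0],[0,0,0,-0.03,0,-0.009,0]]
  ]
}}

```text
time: 17.85
eef_pos: [0.5118, 0.2112, 0.0563]
tcp_rot: [0.968, 0.252, 0.001, 0.001]
contact_force: [0.1, 1.3, 0.1]
opening: 0.005
```

```bash
python3 look.py scene 345 200 100 8 s23
```

```text
[0.51130563 0.21100786 0.0563972 ] [0.70579134 1.33172593 0.56217873] 0.004026105637398297 17.9
```

View pics/s23.png

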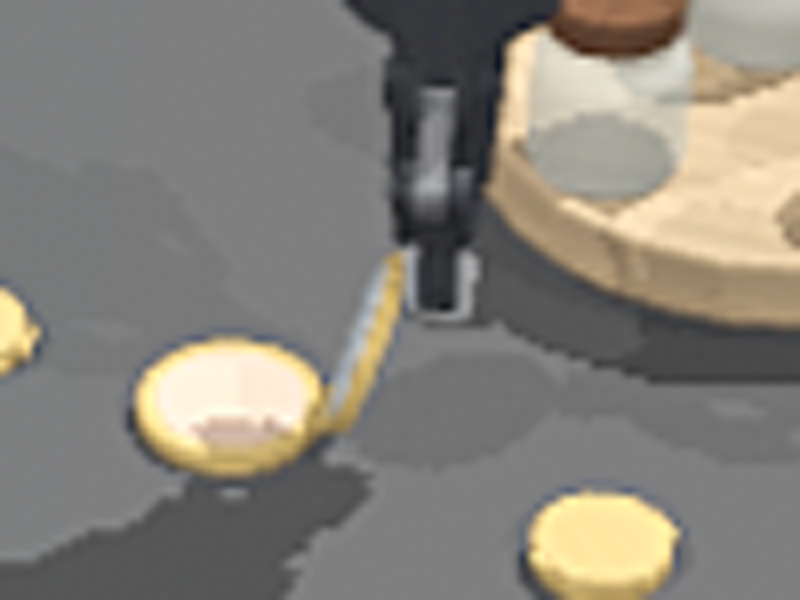

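```bash
python3 arc2.py | tail -12
```

```text
1.65 57 59 [0.2, -0.0, 0.1, -0.0096, -0.0002, -0.0023, 0]
1.5 48 63 [0.2, -0.0, 0.1, -0.0187, -0.0002, -0.007, 0]
1.35 39 63 [0.2, -0.0, 0.1, -0.027, -0.0002, -0.0068, 0]
1.2 31 62 [0.2, -0.0, 0.1, -0.0352, -0.0002, -0.0054, 0]
1.05 23 59 [0.2, -0.0, 0.1, -0.0431, -0.0002, -0.0028, 0]
0.9 16 55 [0.2, -0.0, 0.1, -0.0505, -0.0002, 0.001, 0]
0.75 9 51 [0.2, -0.0, 0.1, -0.0573, -0.0003, 0.0058, 0]
0.6 3 45 [0.2, -0.0, 0.1, -0.0632, -0.0003, 0.0116, 0]
0.45 -2 38 [0.2, -0.0, 0.1, -0.0683, -0.0003, 0.0182, 0]
0.3 -6 31 [0.2, -0.0, 0.1, -0.0723, -0.0003, 0.0254, 0]
0.15 -9 23 [0.2, -0.0, 0.1, -0.0751, -0.0004, 0.0332, 0]
0.0 -10 15 [0.2, -0.0, 0.1, -0.0768, -0.0004, 0.0414, 0]
```

Call:
{"name": "move_arm", "arguments": {
  "plan": [
    [[0,0,0,-0.01,0,-0.003,0],[0,0,0,-0.019,0,-0.006,0],[0,0,0,-0.027,0,-0.006,0],[0,0,0,-0.035,0,-0.005,0],[0,0,0,-0.043,0,-0.003,0]]
  ]
}}

```text
time: 18.52
eef_pos: [0.4732, 0.1898, 0.0593]
tcp_rot: [0.968, 0.252, 0.0, 0.001]
contact_force: [0.1, -1.4, 0.3]
opening: -0.002
```

```bash
python3 look.py scene 345 200 100 8 s24;python3 arc2.py | tail -7
```

```text
[0.47198547 0.18938947 0.0585662 ] [-0.19967054  0.93598901  0.64627427] -0.002231267691145016 18.575
0.9 16 55 [0.1, 0.1, 0.1, -0.0056, 0.0001, 0.0031, 0]
0.75 9 51 [0.1, 0.1, 0.1, -0.0124, 0.0, 0.008, 0]
0.6 3 45 [0.1, 0.1, 0.1, -0.0183, 0.0, 0.0138, 0]
0.45 -2 38 [0.1, 0.1, 0.1, -0.0234, -0.0, 0.0204, 0]
0.3 -6 31 [0.1, 0.1, 0.1, -0.0273, -0.0, 0.0277, 0]
0.15 -9 23 [0.1, 0.1, 0.1, -0.0302, -0.0001, 0.0355, 0]
0.0 -10 15 [0.1, 0.1, 0.1, -0.0318, -0.0001, 0.0436, 0]
```

View pics/s24.png

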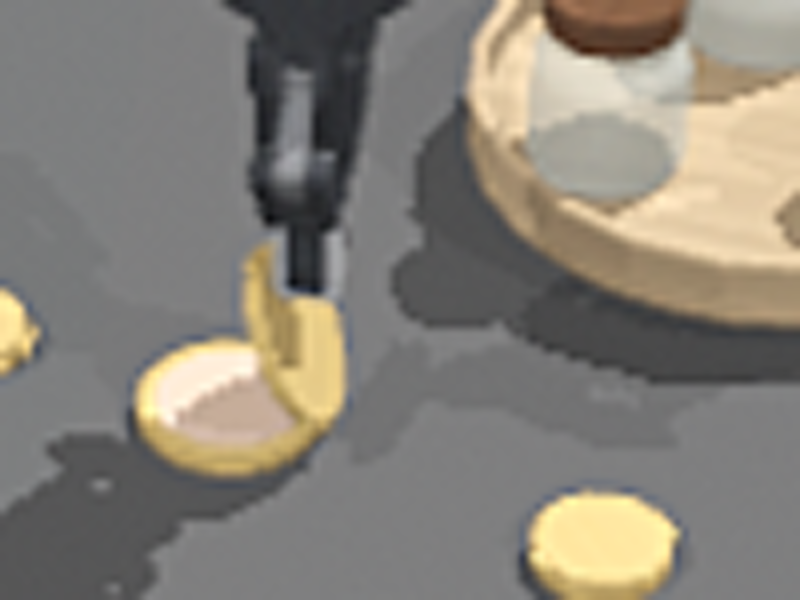

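Folding works and the base has hardly moved. I continue down.

Call:
{"name": "move_arm", "arguments": {
  "plan": [
    [[0,0,0,-0.006,0,0.003,0],[0,0,0,-0.0125,0,0.008,0],[0,0,0,-0.0185,0,0.014,0],[0,0,0,-0.0235,0,0.0205,0],[0,0,0,-0.0275,0,0.0275,0]]
  ]
}}

```text
time: 19.2
eef_pos: [0.4475, 0.1757, 0.0305]
tcp_rot: [0.968, 0.252, -0.001, 0.001]
contact_force: [-0.5, 0.5, -0.3]
opening: -0.002
```

```bash
python3 look.py scene 345 200 100 8 s25;python3 arc2.py | tail -2
```

```text
[0.44639847 0.17541927 0.02950062] [-1.31360441 -0.09907631 -0.0872556 ] -0.0021895086295971333 19.25
0.15 -9 23 [0.1, 0.3, 0.1, -0.0011, 0.0003, 0.0064, 0]
0.0 -10 15 [0.1, 0.3, 0.1, -0.0027, 0.0003, 0.0145, 0]
```

View pics/s25.png

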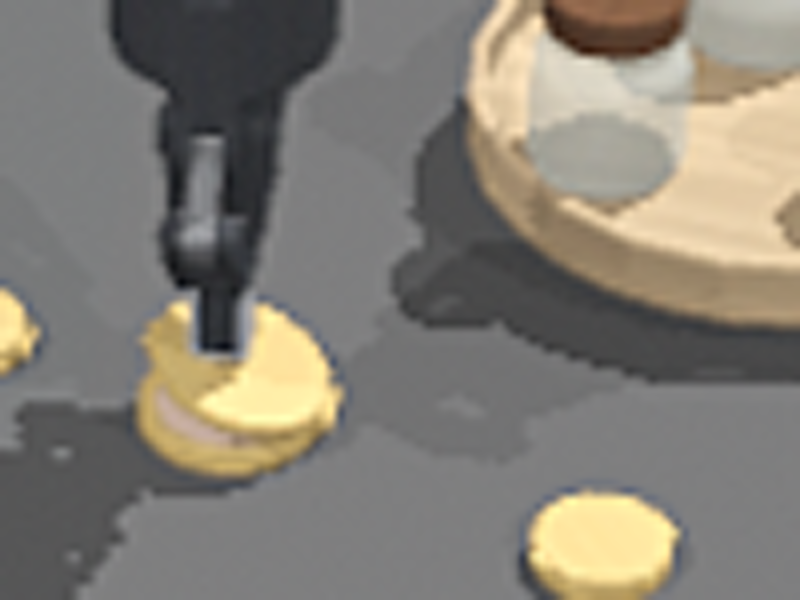

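Call:
{"name": "move_arm", "arguments": {
  "plan": [
    [[0,0,0,-0.001,0,0.005,0],[0,0,0,-0.002,0,0.01,0],[0,0,0,-0.0025,0,0.013,0],[0,0,0,-0.0025,0,0.0145,0],[0,0,0,-0.0025,0,0.015,0]]
  ]
}}

```text
time: 19.88
eef_pos: [0.4441, 0.1741, 0.0149]
tcp_rot: [0.968, 0.252, -0.003, 0.001]
contact_force: [-3.5, -1.2, 6.3]
opening: 0.002
```

```bash
python3 look.py scene 345 200 100 8 s26
```

```text
[0.4440511  0.1741207  0.01498352] [-3.14743581 -0.41467125  5.14957569] -0.0020929520862220437 19.925
```

View pics/s26.png

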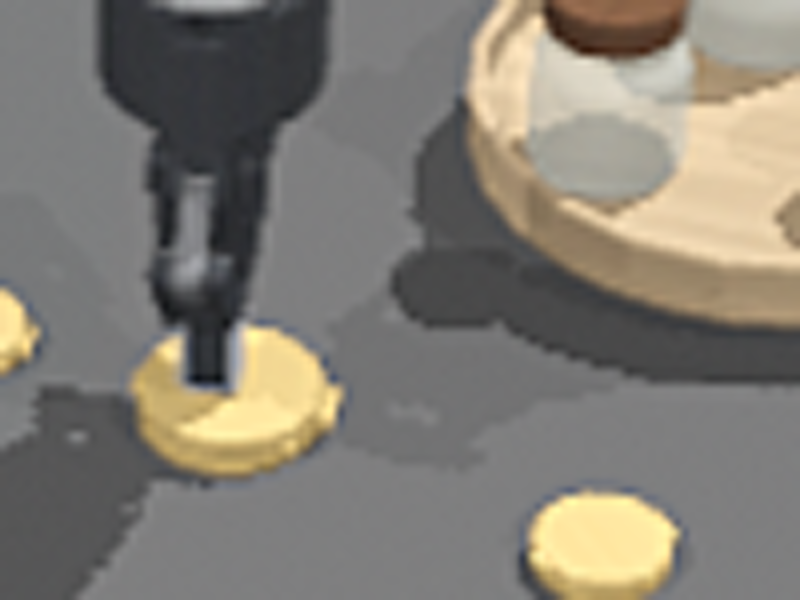

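Call:
{"name": "move_arm", "arguments": {
  "plan": [
    [[0,0,0,0,0,0.0004,0],[0,0,0,0,0,-0.005,0],[0,0,0,0,0,-0.03,0.085],[0,0,0,0,0,-0.065,0.085],[0,0,0,0,0,-0.09,0.085]]
  ]
}}

```text
time: 20.55
eef_pos: [0.4452, 0.1747, 0.1066]
tcp_rot: [0.968, 0.252, -0.001, 0.002]
contact_force: [-0.6, 0.1, 0.2]
opening: 0.634
```

```bash
python3 look.py scene 330 210 80 10 s27
python3 - <<'E'
from h import *
for q in("compact_center",):
    for d in cut_out("scene",q): 
        m=d["pixels"];ys,xs=np.nonzero(m);print(d["p"],d["centre"],m.sum(),xs.min(),xs.max(),ys.min(),ys.max())
    for d in pinpoint("scene",q): print(d["p"],d["centre"],atz("scene",d["centre"],.0075))
for d in pinpoint("scene","compact_hinge"): print(d["p"],d["centre"],atz("scene",d["centre"],.008))
E
```

```text
[0.44743075 0.17513834 0.10994594] [1.51363851 1.67058062 1.57801846] 0.7249520577244447 20.6
0.89 [325.1, 211.8] 389 311 336 202 220
0.75 [371.8, 231.3] 203 362 379 224 237
0.62 [289.7, 203.7] 193 281 298 197 210
0.79 [321.8, 210.6] [0.44367362 0.17704289 0.0075    ]
0.63 [289.2, 206.3] [0.35960222 0.13729809 0.0075    ]
0.52 [370.9, 227.6] [0.59135603 0.19881327 0.0075    ]
0.9 [337.3, 213.0] [0.4843221  0.19392047 0.008     ]
0.66 [377.1, 229.7] [0.6094347  0.20110747 0.008     ]
0.45 [299.7, 202.6] [0.37295509 0.16744705 0.008     ]
```

View pics/s27.png

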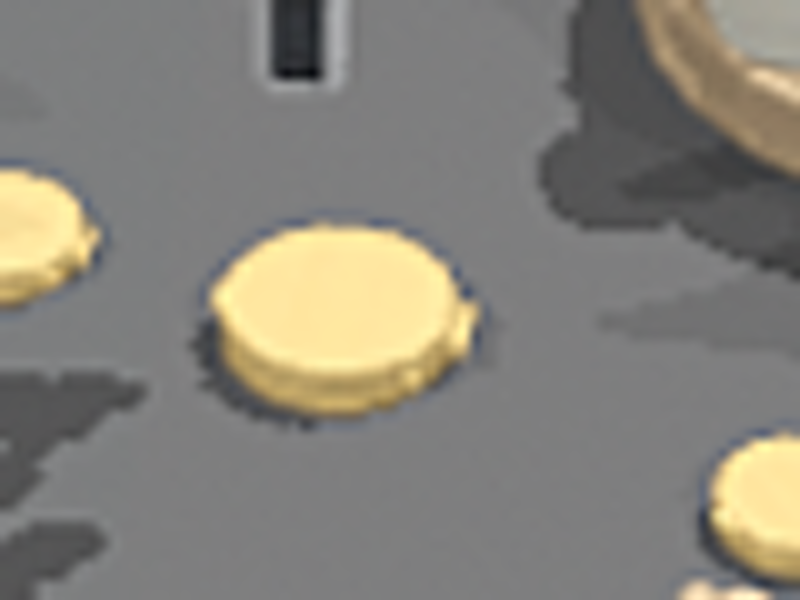

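Run:
```python
from h import *
c=atz("scene",(323.1,209.5),.015);h=atz("scene",(336.2,212.4),.008);print(c,h,np.linalg.norm((h-c)[:2]),np.arctan2(*(h-c)[[1,0]]))
# check diameter
a=atz("scene",(290+20.8,209.5),.015);b=atz("scene",(290+46.0,209.5),.015);print(np.linalg.norm(a-b))
```

```text
[0.44920715 0.17567032 0.015     ] [0.48038134 0.19419983 0.008     ] 0.036265316224126556 0.5362814159931832
0.06926581797550622
```

```bash
sed -i 's/CO=([^)]*)/CO=(.4492,.1757,.525)/' h.py
python3 - <<'E'
from h import *
rows([(L2W(CO,(0,0,z))[0],CO[2],.085) for z in(40,0)])
E
```

```text
[0.1, 0.3, -0.9, 0.0049, 0.0011, 0.0649, 0.085]
[0.1, 0.3, -0.9, 0.0051, 0.0011, 0.1049, 0.085]
```

Call:
{"name": "move_arm", "arguments": {
  "plan": [
    [[0,0.3,-0.9,0.005,0.001,0.02,0.085],[0,0.3,-0.9,0.005,0.001,0.05,0.085],[0,0.3,-0.9,0.005,0.001,0.075,0.085],[0,0.3,-0.9,0.005,0.001,0.082,0.085],[0,0.3,-0.9,0.005,0.001,0.083,0.085]]
  ]
}}

```text
time: 21.38
eef_pos: [0.4484, 0.1756, 0.0209]
tcp_rot: [0.966, 0.26, -0.001, 0.001]
contact_force: [-0.5, -0.1, 1.1]
opening: 0.994
```

```bash
python3 look.py scene 330 205 80 10 s28
python3 - <<'E'
from h import *
rows([(L2W(CO,(0,0,z))[0],CO[2],.085) for z in(0,)])
E
```

```text
[0.44913414 0.17575248 0.02166595] [ 0.16510849 -0.81950014  0.14211991] 0.9917503155540857 21.425
[0.1, -0.0, 0.0, 0.0, 0.0, 0.0217, 0.085]
```

View pics/s28.png

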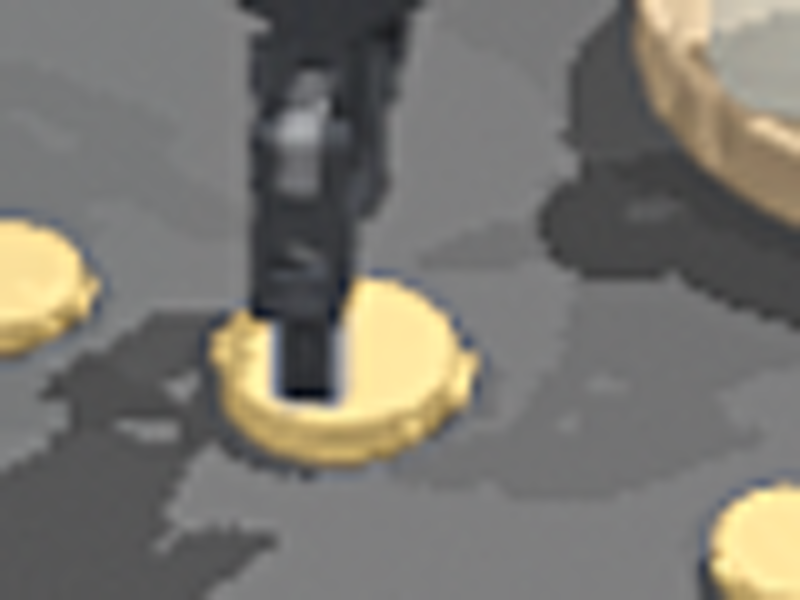

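Run:
```python
from h import *
q=[(0,-43,34.7),(0,-57,34.7),(11,-57,34.7),(-11,-57,34.7),(0,-43,12),(0,-57,12)]
print(((proj("scene",L2W(CO,q))-[290,175])*10).round())
```

```text
[[311. 388.]
 [305. 422.]
 [346. 425.]
 [264. 418.]
 [312. 453.]
 [305. 487.]]
```

Call:
{"name": "move_arm", "arguments": {
  "plan": [
    [[0,0,0,0,0,0.009,0.085],[0,0,0,0,0,0.017,0.085],[0,0,0,0,0,0.022,0.085],[0,0,0,0,0,0.0225,0.08],[0,0,0,0,0,0.0225,0.072]]
  ],
  "force": 30
}}

```text
time: 22.05
eef_pos: [0.4492, 0.1757, -0.0008]
tcp_rot: [0.966, 0.26, 0.0, 0.001]
contact_force: [0.3, -0.6, -0.8]
opening: 0.845
```

```bash
python3 look.py scene 330 205 80 10 s29
```

```text
[ 0.44935257  0.17575124 -0.00066278] [-0.46098647 -0.64969415 -0.50558018] 0.84098271449129 22.1
```

View pics/s29.png

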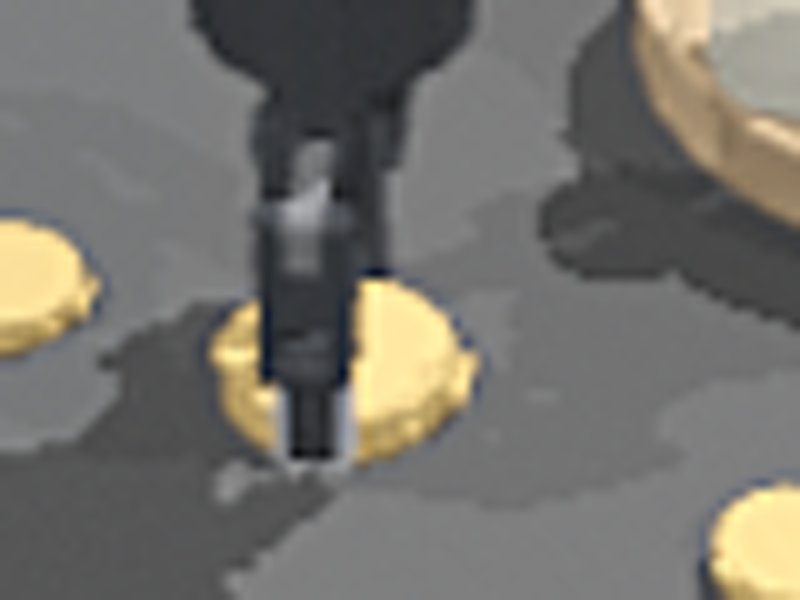

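Call:
{"name": "move_arm", "arguments": {
  "plan": [
    [[0,0,0,0,0,0,0.06],[0,0,0,0,0,0,0.055],[0,0,0,0,0,0,0.055],[0,0,0,0,0,0,0.055],[0,0,0,0,0,-0.01,0.055]]
  ],
  "force": 30
}}

```text
time: 22.72
eef_pos: [0.4483, 0.1756, 0.0086]
tcp_rot: [0.966, 0.26, -0.001, 0.001]
contact_force: [-1.0, -0.7, -1.6]
opening: 0.734
```

```bash
python3 look.py scene 330 205 80 10 s30;python3 - <<'E'
from h import *
for x,z in((-100,40),(-60,9),(-14,9)): rows([(L2W(CA,(-38+x,-41,z))[0],CA[2],.055)])
E
```

```text
[0.44964964 0.17585986 0.01025722] [ 1.10842069  0.18875788 -0.00653782] 0.728742014955137 22.775
[0.1, -0.1, 28.2, -0.0396, 0.1927, -0.0294, 0.055]
[0.1, -0.1, 28.2, -0.0044, 0.2115, 0.0017, 0.055]
[0.1, -0.1, 28.2, 0.0362, 0.2332, 0.0018, 0.055]
```

View pics/s30.png

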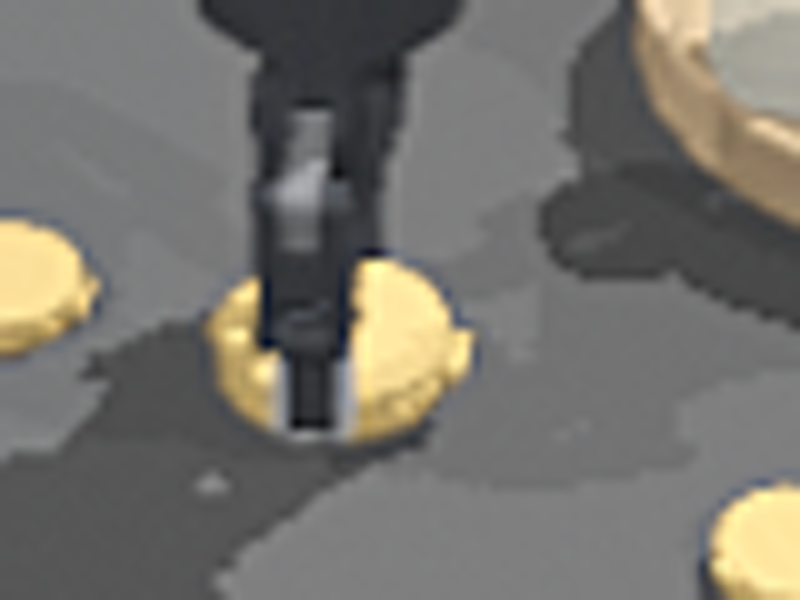

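Call:
{"name": "move_arm", "arguments": {
  "plan": [
    [[0,0,5,-0.008,0.035,-0.02,0.055],[0,0,11,-0.016,0.075,-0.025,0.055],[0,0,17,-0.024,0.115,-0.025,0.055],[0,0,23,-0.032,0.155,-0.025,0.055],[0,0,28.2,-0.0396,0.193,-0.022,0.055]]
  ]
}}

```text
time: 23.4
eef_pos: [0.5127, -0.0123, 0.0328]
tcp_rot: [1.0, 0.015, 0.002, 0.001]
contact_force: [0.4, 0.2, -1.7]
opening: 0.732
```

```bash
python3 look.py scene 310 265 100 8 s31;python3 - <<'E'
from h import *
for x,z in((-70,9),(-60,9),(-14,9)): rows([(L2W(CA,(-38+x,-41,z))[0],CA[2],.055)])
E
```

```text
[ 0.51459049 -0.01604251  0.03305675] [ 1.58774443 -3.46405346 -0.82449706] 0.7351017740183441 23.45
[0.2, -0.3, -0.5, 0.0274, -0.0058, 0.0242, 0.055]
[0.2, -0.3, -0.5, 0.0374, -0.0059, 0.0242, 0.055]
[0.2, -0.3, -0.5, 0.0834, -0.0062, 0.0245, 0.055]
```

View pics/s31.png

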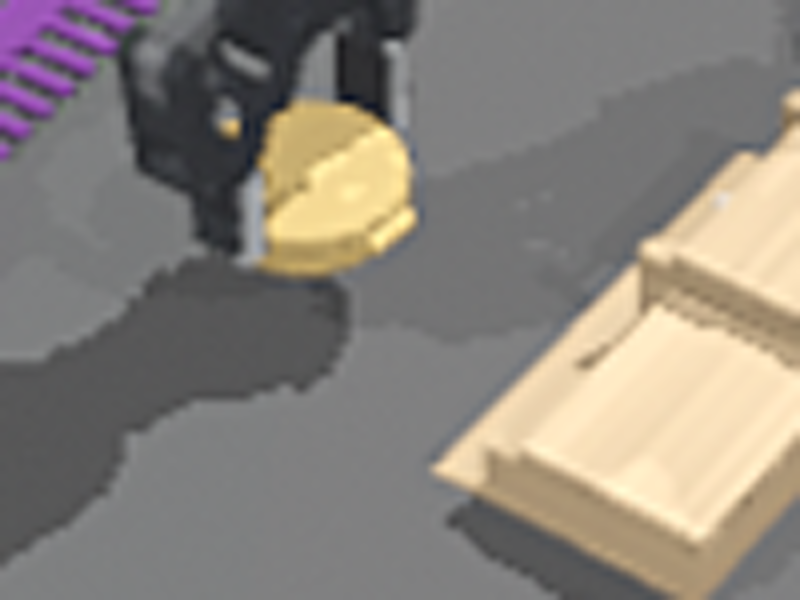

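Call:
{"name": "move_arm", "arguments": {
  "plan": [
    [[0,0,-0.5,0.005,-0.006,0.01,0.055],[0,0,-0.5,0.012,-0.006,0.02,0.055],[0,0,-0.5,0.02,-0.006,0.027,0.055],[0,0,-0.5,0.03,-0.006,0.0285,0.055],[0,0,-0.5,0.04,-0.006,0.0285,0.055]]
  ]
}}

```text
time: 24.08
eef_pos: [0.5554, -0.0086, 0.0046]
tcp_rot: [1.0, 0.018, 0.003, 0.002]
contact_force: [1.0, -0.9, -0.8]
opening: 0.735
```

```bash
python3 look.py scene 320 265 80 10 s32;python3 - <<'E'
from h import *
for x,z in((-60,4),(-14,4)): rows([(L2W(CA,(-38+x,-41,z))[0],CA[2],.055)])
E
```

```text
[ 0.55706201 -0.00901349  0.00540207] [ 1.74909989 -0.50803126 -0.75525721] 0.7333031806810966 24.125
[0.3, -0.5, 0.1, -0.0051, 0.0001, 0.0014, 0.055]
[0.3, -0.5, 0.1, 0.0409, 0.0002, 0.0018, 0.055]
```

View pics/s32.png

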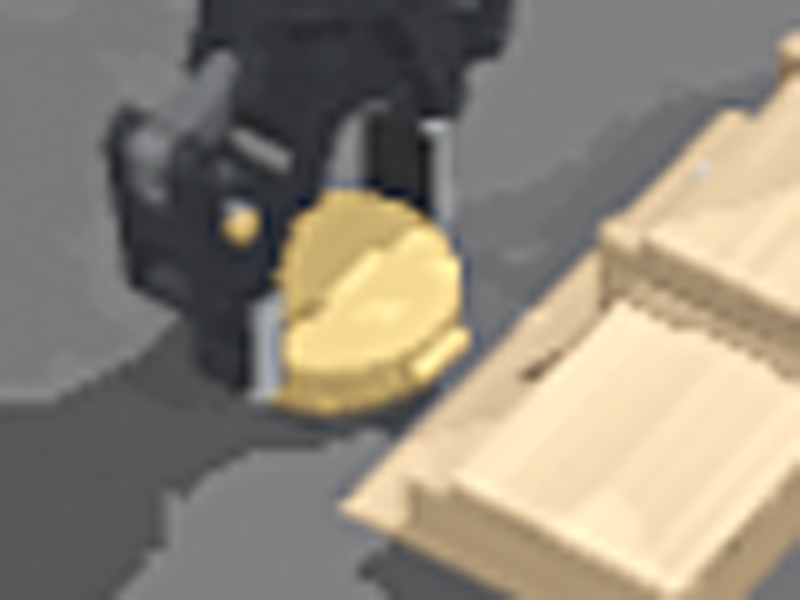

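Call:
{"name": "move_arm", "arguments": {
  "plan": [
    [[0.3,-0.5,0,0.007,0,0.0005,0.055],[0.3,-0.5,0,0.015,0,0.001,0.055],[0.3,-0.5,0,0.023,0,0.001,0.055],[0.3,-0.5,0,0.031,0,0.001,0.055],[0.3,-0.5,0,0.039,0,0.001,0.055]]
  ]
}}

```text
time: 24.75
eef_pos: [0.5965, -0.0077, 0.0047]
tcp_rot: [1.0, 0.018, -0.0, -0.0]
contact_force: [-0.7, -0.2, 0.2]
opening: 0.733
```

```bash
python3 look.py scene 330 265 80 10 s33
```

```text
[ 0.59766452 -0.0077342   0.00502843] [ 0.00657498 -0.39922757 -0.81594875] 0.729567837322949 24.8
```

View pics/s33.png

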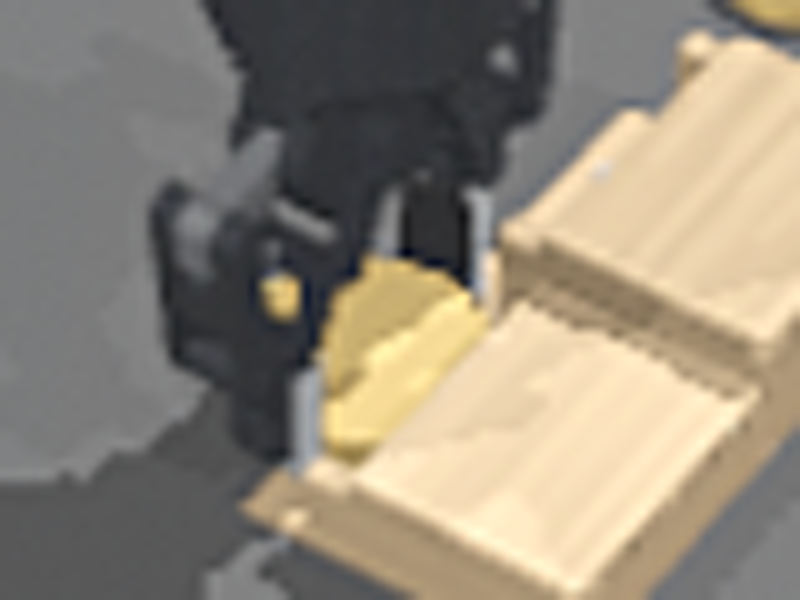

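Call:
{"name": "move_arm", "arguments": {
  "plan": [
    [[0,0,0,0,0,0.001,0.055],[0,0,0,0,0,0.001,0.085],[0,0,0,0,0,0.001,0.085],[0,0,0,-0.02,0,0,0.085],[0,0,0,-0.055,0,-0.004,0.085]]
  ]
}}

```text
time: 25.42
eef_pos: [0.543, -0.0099, 0.0094]
tcp_rot: [1.0, 0.018, 0.002, 0.0]
contact_force: [-0.6, 0.2, 0.8]
opening: 0.992
```

Call:
{"name": "move_arm", "arguments": {
  "plan": [
    [[0,0,0,-0.004,0,-0.001,0],[0,0,0,-0.005,0,-0.001,0],[0,0,0,-0.005,0,-0.001,0],[0,0,0,-0.004,0,-0.001,0],[0,0,0,-0.003,0,-0.001,0]]
  ]
}}

```text
time: 26.05
eef_pos: [0.5405, -0.0101, 0.0104]
tcp_rot: [1.0, 0.018, 0.002, 0.0]
contact_force: [0.3, 0.3, -0.3]
opening: 0.001
```

```bash
python3 look.py scene 330 265 80 10 s34;python3 - <<'E'
from h import *
for x,z in((-55,9),(-44,9),(-13,9),(-10,9)): rows([(L2W(CA,(-38+x,-41,z))[0],CA[2],.0)])
E
```

```text
[ 0.54053165 -0.0100675   0.01039943] [ 0.21369945  0.27433026 -0.02098695] 0.0005050010077944862 26.1
[0.0, -0.2, 0.1, 0.0164, -0.0003, 0.0015, 0.0]
[0.0, -0.2, 0.1, 0.0274, -0.0003, 0.0015, 0.0]
[0.0, -0.2, 0.1, 0.0584, -0.0003, 0.0016, 0.0]
[0.0, -0.2, 0.1, 0.0614, -0.0003, 0.0016, 0.0]
```

View pics/s34.png

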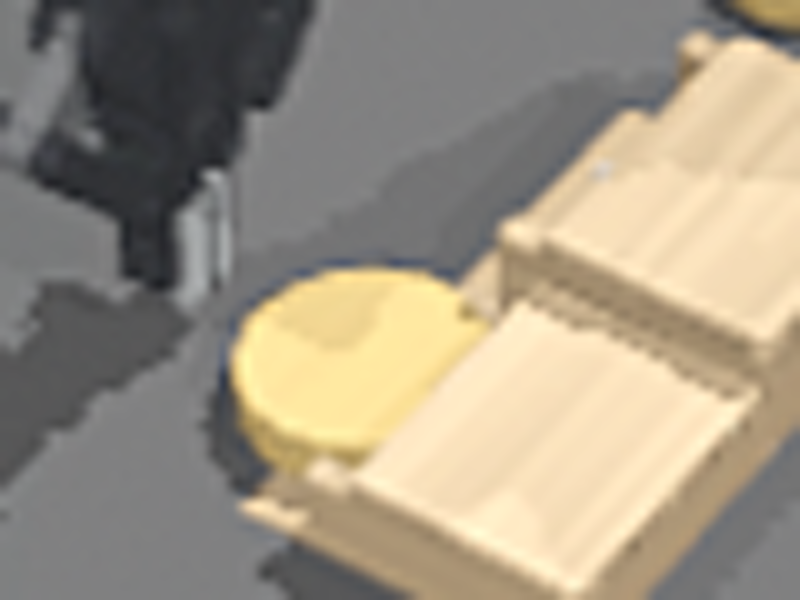

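Call:
{"name": "move_arm", "arguments": {
  "plan": [
    [[0,0,0,0.01,0,0.002,0],[0,0,0,0.02,0,0.002,0],[0,0,0,0.029,0,0.002,0],[0,0,0,0.038,0,0.002,0],[0,0,0,0.046,0,0.002,0]]
  ]
}}

```text
time: 26.72
eef_pos: [0.5873, -0.0084, 0.0085]
tcp_rot: [1.0, 0.018, 0.002, 0.0]
contact_force: [-0.3, -0.5, -0.5]
opening: 0.001
```

```bash
python3 look.py scene 330 265 80 10 s35;python3 - <<'E'
from h import *
for x,z in((-13,9),(-10,9)): rows([(L2W(CA,(-38+x,-41,z))[0],CA[2],.0)])
E
```

```text
[ 0.58833037 -0.00855435  0.00887697] [ 0.01106847 -0.25972404  0.06495668] 0.002605759843579636 26.775
[0.0, -0.3, 0.1, 0.0106, -0.0005, -0.0001, 0.0]
[0.0, -0.3, 0.1, 0.0136, -0.0005, -0.0001, 0.0]
```

View pics/s35.png

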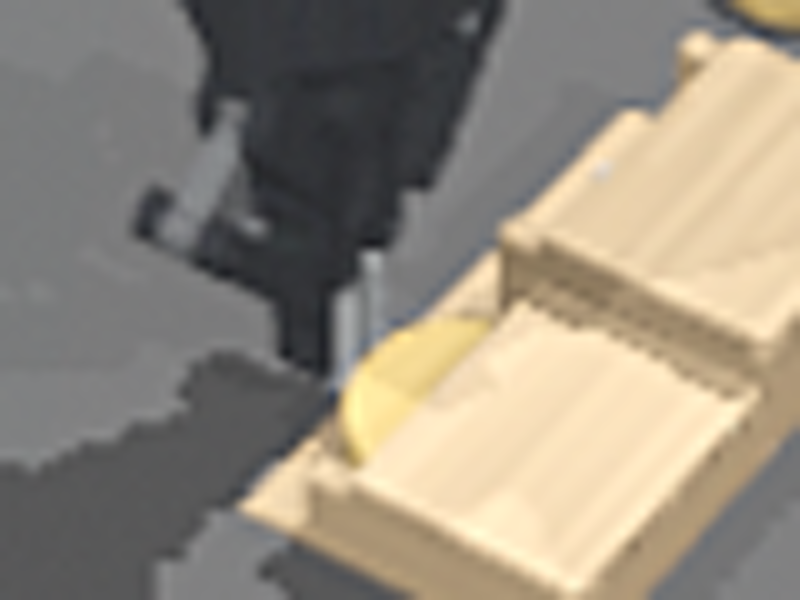

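Call:
{"name": "move_arm", "arguments": {
  "plan": [
    [[0,0,0,0.003,0,0,0],[0,0,0,0.006,0,0,0],[0,0,0,0.009,0,0,0],[0,0,0,0.012,0,0,0],[0,0,0,0.0135,0,0,0]]
  ]
}}

```text
time: 27.4
eef_pos: [0.6003, -0.0081, 0.0086]
tcp_rot: [1.0, 0.018, 0.0, 0.0]
contact_force: [-7.8, -2.1, 4.2]
opening: -0.002
```

```bash
python3 look.py scene 330 265 80 10 s36
```

```text
[ 0.60031276 -0.00807798  0.00862116] [-4.99887868 -0.18149612  2.44139741] -0.00021974069340143364 27.45
```

View pics/s36.png

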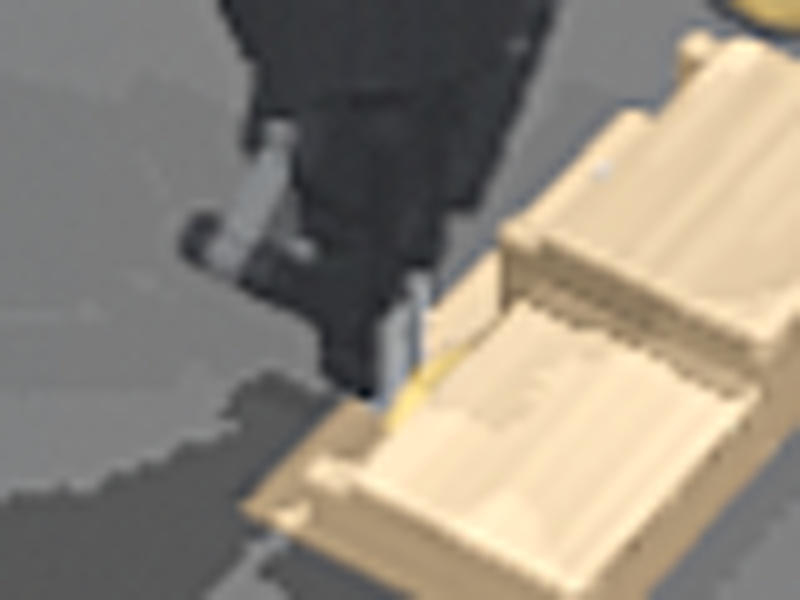

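Call:
{"name": "move_arm", "arguments": {
  "plan": [
    [[0,0,0,-0.01,0,0,0],[0,0,0,-0.04,0,-0.01,0],[0,0,0,-0.075,0.03,-0.06,0],[0,0,0,-0.08,0.09,-0.11,0],[0,0,0,-0.08,0.15,-0.12,0]]
  ]
}}

```text
time: 28.08
eef_pos: [0.5264, -0.1461, 0.127]
tcp_rot: [1.0, 0.019, 0.003, 0.001]
contact_force: [-0.1, 0.4, 0.1]
opening: 0.0
```

Call:
{"name": "move_arm", "arguments": {
  "plan": [
    [[0,0,0,-0.01,0.06,0,0],[0,0,0,-0.02,0.12,-0.02,0],[0,0,0,-0.03,0.18,-0.04,0],[0,0,0,-0.03,0.2,-0.04,0],[0,0,0,-0.03,0.2,-0.04,0]]
  ]
}}

```text
time: 28.7
eef_pos: [0.5034, -0.348, 0.1671]
tcp_rot: [1.0, 0.018, 0.004, 0.001]
contact_force: [0.4, 0.8, -0.7]
opening: 0.0
```

```bash
python3 look.py scene 340 260 100 8 s37;python3 look.py top 312 195 100 8 t37
python3 - <<'E'
from h import *
i=read_camera("top");cv2.imwrite("pics/t38.png",i[:,:,::-1])
for q in("pillbox_center","compact_center","latch_tab"):
    for d in pinpoint("top",q):
        w=atz("top",d["centre"],.014); l=rz(-CA[2],w-[CA[0],CA[1],0])*1000; print(q,d["p"],d["centre"],"x in bay",(l[0,0]+38).round(1),"y case",l[0,1].round(1))
E
```

```text
[ 0.50333523 -0.34634005  0.16645533] [-0.23818458  0.32778456 -0.58526665] 0.0026979848526514486 28.75
[ 0.5033671  -0.34543706  0.16614713] [ 0.34421587 -0.02399062 -0.07066044] 0.0004624082573126654 28.8
pillbox_center 0.66 [291.5, 190.9] x in bay 32.1 y case 47.3
compact_center 0.79 [237.2, 217.1] x in bay -20.0 y case 162.6
compact_center 0.74 [254.1, 327.0] x in bay -249.1 y case 132.0
compact_center 0.43 [332.6, 189.3] x in bay 32.0 y case -39.5
latch_tab 0.52 [290.5, 193.7] x in bay 26.1 y case 49.6
latch_tab 0.25 [105.2, 261.1] x in bay -101.7 y case 435.3
```

View pics/s37.png

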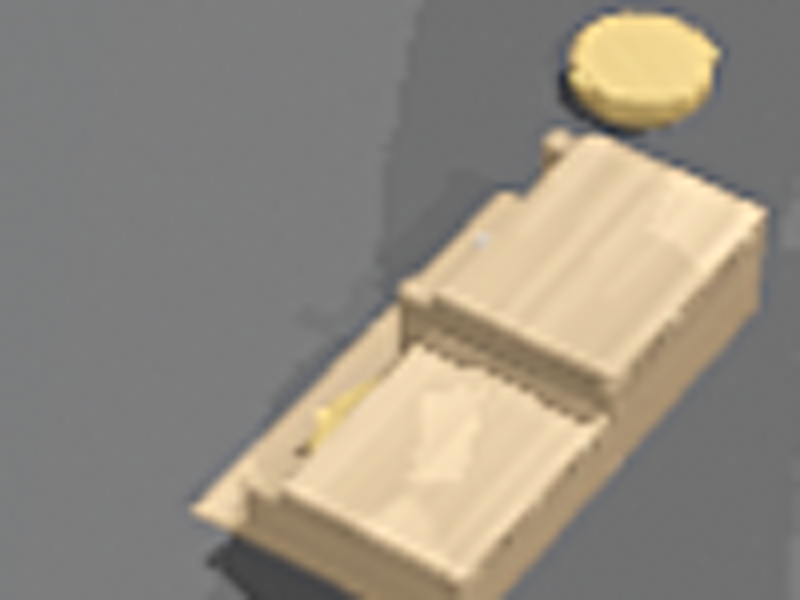

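View pics/t37.png

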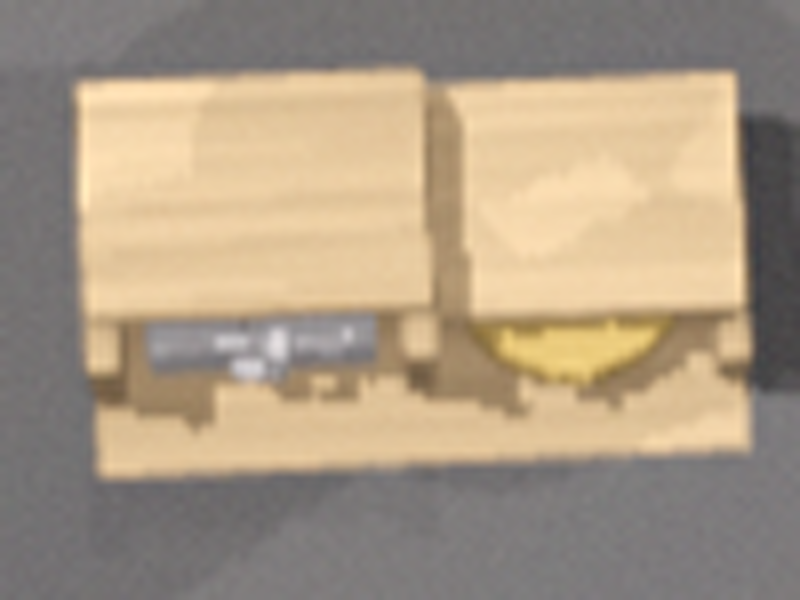

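View pics/t38.png

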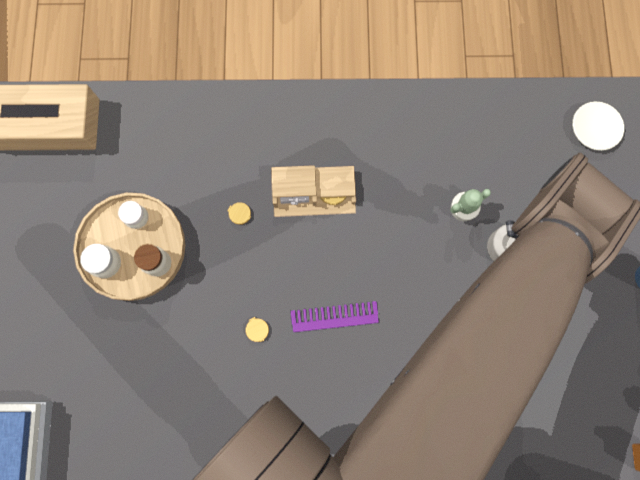

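Run:
```python
from h import *
for n,p,z in(("pb front",(262,366),.025),("pb L",(147,340),.025),("pb R",(378,335),.025),("arm",(277,340),.027),("co rear",(573,382),.018)):
    w=atz("top",np.array(p)/8+[262,157]-.5,z);l=rz(-CA[2],w-[CA[0],CA[1],0])*1000;print(n,"xbay",(l[0,0]+38).round(1),"ycase",l[0,1].round(1))
```

```text
pb front xbay 4.0 ycase 42.1
pb L xbay 12.3 ycase 71.8
pb R xbay 11.1 ycase 11.6
arm xbay 10.3 ycase 37.9
co rear xbay -1.8 ycase -38.9
```

```bash
python3 -c "
from plant import *
print(ticket.sign_off(), get_state()['time'])"
```

```text
the job is handed in; nothing more can be done
the job is handed in; nothing more can be done
```

I put both things away in the bamboo case and handed the job in at about 29 s of the 72 s allowed. No verdict was reported.

- **Pillbox:** I pressed the lid right down and slid the latch until it hit its stop, which showed when the box itself began to shift. I then pushed the box home in the tall bay until it met the back at about 8 N.
- **Compact:** I folded it flat, carried it to the low bay and pushed it in until it also met the back at about 8 N.

Last checks, from the top camera:

| Check | Measured | Needed |
|---|---|---|
| Pillbox centre inside the mouth | about 34 mm, 1 mm off the middle | 28 to 45 mm, within 20 mm |
| Latch travel (estimated from how far its arm moved) | about 10 mm | at least 7 mm |
| Compact centre inside the mouth | about 30 mm, 2 mm off the middle | 24 to 45 mm, within 20 mm |

- **Lids:** both looked shut and flat in the pictures. Their angles were not measured directly.
- **Bystanders:** the comb, cactus and jars look unmoved. The candleholder was partly hidden behind the arm in the last picture, but the arm never came near it at low height.
- **Disagreement between checks:** some of the networks' reports for the case and its bays were several pixels off, so I used a fit of the case's corners instead. The compact's estimate is about 1 mm short of the stated home of 31 to 36 mm, which is within the measuring error.

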